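# Free a corbel blank from the inclined-screw press

### The arm

A 6-joint arm with a two-finger parallel gripper is mounted at the origin on the work surface. World frame = base frame: x ahead of the robot, y to its left, z up, the work surface at z = 0. Lengths are in m, angles in rad, forces in N, time in s.
With the tool pointing down it reaches from about 0.3 to 0.75 m from the base axis. Payload 8.5 kg.
Tool frame: the origin (TCP) lies on the centre line of the jaws, within the pads' length; the fingertips stand manip.tip_reach ahead of it and the grasp point (between the pads) is the TCP (manip.tip_reach is the distance from the TCP to the fingertips, in m); z points along the fingers, y is the direction in which the jaws open and shut (so a half turn about z gives the same grasp; the last joint's range is limited). The gripper opens to 88 mm and grips with 3 to 60 N. Pads are 18 mm wide; open, the fingers measure 123 mm over their backs; the gripper's body (75 mm by 187 mm) begins 45 mm behind the grasp point.
Start: joints at [0.941, 0.381, 1.297, -0, 1.464, -0.215], TCP at [0.222, 0.503, 0.258] pointing down, gripper open.
Joint ranges: [-3.11, 3.11], [-0.89, 2.33], [0.22, 2.48], [-1.42, 4.56], [0.17, 2.85], [-2.88, 2.88]. Speed limits (rad/s): [2.39, 2.39, 3.14, 3.14, 3.14, 3.14].

### API

Orientations are given as [roll, pitch, yaw] about the fixed x, y, z axes, in that order (R = Rz(yaw) Ry(pitch) Rx(roll)).
In Python, from workcell import manip gives the robot as it stands.
- The arm moves only by the tool move_arm, never from a script. Its argument "deltas" is a list of rows, each an object with "travel": the shift along the tool's x, y, z each as a share of 150 mm, from -1 to 1, a list of three; "turn": the turn, a rotation vector about the tool's x, y, z each as a share of pi/4 rad, from -1 to 1, a list of three. A call has exactly 10 rows; each row shifts and turns the pose as measured when the row begins, along the tool's axes as they then stand; what a row does not reach is not made up. A row lasts 1/12 s, in which the tool goes at most 41.7 mm and 7.16 degrees, less where a joint would pass 70% of its speed; a pose out of reach is approached as far as the arm can. A call with a number of a shift or a turn outside -1 to 1 is refused whole. A call with a gripper value outside its range is refused whole. "claw" is the opening, from 0 (shut) to 1 (fully open), set as the call begins (left out, the last holds). The fingers move at their own pace and stop on an object; "squeeze" is the grip in N (left out, the last holds). Time passes only in rows, so rows that do not move let the fingers close, or fill a call up. It gives the time, the measured TCP pose, the force and the opening at its end, in the units of the state.
- manip.get_state(): the state, without advancing time (a new reading comes with each control period).
- manip.snapshot(name): name is "scene" or "top"; returns (picture, depth): 384x512x3 uint8, red, green, blue; 384x512 float32, m along the optical axis (not along the pixel's ray), 0 where there is no reading.
- manip.camera_model(name): a dict with "vfov" (degrees; the focal length in pixels is half the picture's height over the tangent of half this angle, whatever the lens; pixels are square), "cx", "cy" (the principal point, pixels), "R" (3x3) and "t" (3): a world point X has camera coordinates R X + t. Camera axes: x right, y down, z forward; pixel columns grow to the right and rows downward; lengths in m; the calibration is good to about 2 mm. A picture is of the moment at which its call begins. camera_model takes no time and is no camera call.
- manip.finish_job(): hands the job in, once; it reports no verdict.
The state is a dict: "time_s": time; "joints": joint angles; "qvel": joint speeds; "joint_efforts": joint torques, N m; "ee_pos": TCP position; "tcp_rot": TCP orientation; "contact_force": force on the tool from outside, world axes, zero at the start; "moment": the same for the moment, N m; "finger_gap": finger opening in m.
Only numpy, scipy, OpenCV 4.12 (cv2) and the standard library are available. Lean on these libraries where they do the work, as an engineer would, in place of code of your own. Each camera call takes 0.05 s, during which the arm holds its last target.

### The job

Open the holding press by turning its handwheel at least half a turn counter-clockwise (the screw climbs out of its nut as it turns, so let the hand follow it), which raises the foot off the wooden corbel blank. Only then draw the blank out from under the foot, carry it level (it is heavy at its scrolled end) and set it down without dropping it on the cork-topped board, scroll standing up as it is now, lengthwise along the board and wholly on it. Leave the wheel open, let go of everything, and do not disturb the other things on the bench.

Things in the scene. Friction and masses are not known exactly. Their poses are not given: they have to be found in the camera images.
- press: The holding press, screwed down. Origin: on the bench, straight below the foot's centre at the start; z up. Flat steel base plate 12 mm thick, x -50 to 115, y -50 to 190 mm. On it a back stop (x 29 to 43, y -40 to 30, to 42 mm above the bench) and a column with arm and nut (x -55 to 108, y -22 to 22, up to 112 mm). The screw leans 30 degrees towards -x: it rises along (-0.5, 0, 0.866).
- wheel_mid (a point): Centre of the handwheel, a solid round knurled disc of dark steel, 60 mm across and 14 mm thick, gripped across its rim. z is the screw's axis pointing outward, 30 degrees from vertical; x and y turn with the wheel. At the start the nut's top (40 mm across) is 32 mm below this point along the axis; the space all round the wheel is free.
- wheel (a joint): Angle of the handwheel in rad: 0 at the start (foot on the blank), growing counter-clockwise seen from above it (positive about wheel_mid's z), stop at 4.0. The screw, with wheel and foot, climbs 36 mm per turn (5.73 mm per rad) along wheel_mid's z. Turning takes about 0.2 N m; it stays where it is left.
- foot_mid (a point): Centre of the underside of the press's foot, a steel disc 34 mm across and 10 mm thick, level, which stands on the blank's tongue between two ribs at the start and climbs along the screw's axis as the wheel opens. It does not turn.
- blank_mid (a point): Centre of the pale wooden corbel blank, 50 (x) x 190 (y) x 55 (z) mm, about 0.3 kg; y lengthwise towards the heavy end, z up; this point is 27.5 mm above its underside. From y -95 to 25 it is a tongue 18 mm thick with cross ribs 6 mm high at y -95 to -87 and -43 to -35; the foot between them traps it until raised. At the start it lies flat on the base plate, its y along the press's y.
- blank_block (a point): Point in the blank's heavy end, 36 mm from blank_mid along +y and 32 mm above the underside, axes the same: good to grip across x (50 mm wide). The block has flat sides and is 55 mm tall from y 25 to 67 mm of blank_mid, then a round scroll (radius 27.5 mm, axis x) to y 95 mm. The balance point is about 27 mm from blank_mid along +y.
- board_top (a point): Centre of the top face of the fixed cork-topped plywood board, 240 (x) x 130 (y) mm, its top 16 mm above the bench; z up, x along its length.
- blank: The same corbel blank, origin at the centre of its underside, axes as blank_mid.
- gouge_a: Bystander: a carving gouge, 180 mm, wooden handle and steel blade; origin at its underside. Leave it alone.
- gouge_b: Bystander: a carving gouge, 200 mm; origin at its underside. Leave it alone.
- gouge_c: Bystander: a carving gouge, 170 mm; origin at its underside. Leave it alone.
- mallet: Bystander: a round wooden carver's mallet, 240 mm long, lying; origin at its underside. Leave it alone.
- stone: Bystander: a grey sharpening stone, 150 x 50 x 25 mm; origin at its underside. Leave it alone.
- offcut: Bystander: a wood offcut, 110 x 60 x 35 mm; origin at its underside. Leave it alone.
- glue: Bystander: a white bottle, 56 mm across, 150 mm tall; origin at its underside. Leave it alone.
- mug: Bystander: a white cup, 76 mm across, 90 mm tall; origin at its underside. Leave it alone.
Not all that is in view belongs to the job. What is shaped like the blank but yellow is not meant.

How it is judged:
On the way, in this order (a step that is already met when the one before it is completed fails the run):
1. the handwheel has been turned about half a turn or more counter-clockwise (value of joint wheel above 2.95 rad), for 0.2 s.
2. the blank is lifted clear by the fingers, at least 50 mm above the bench (height (world z) of blank above 0.05 m and contact force between the fingers and blank above 0.5 N), for 0.2 s.
At the end, for the whole second after the job is handed in: The handwheel is still at least 2.9 rad open, and the blank rests flat, scroll standing up, on the board: its centre within 30 mm of the board's centre along the board and 45 mm across it, its length within 0.5 rad of the board's length (either way round), at rest (value of joint wheel above 2.9 rad and x of blank_mid in the frame of board_top between -0.03 and 0.03 m and y of blank_mid in the frame of board_top between -0.045 and 0.045 m and z of blank_mid in the frame of board_top between 0.0225 and 0.0325 m and angle between the y axis of blank_mid and the x axis of board_top, either way round below 0.5 rad and angle between blank_mid's own z axis and vertical below 0.08 rad and linear speed of blank below 0.02 m/s); the robot touches nothing.
It fails at once if the blank is moved more than 15 mm before the wheel has been opened about half a turn (distance of blank_mid from where it was at the start of the episode above 0.015 m and value of joint wheel below 2.9 rad).
It fails at once if the blank is tipped more than 0.4 rad from level (angle between blank_mid's own z axis and vertical above 0.4 rad).
It fails at once if the blank is dropped (falls freely, faster than 0.4 m/s, about 8 mm) (contact force between blank and anything else below 0.05 N and linear speed of blank above 0.4 m/s).
It fails at once if a bystander is pushed more than 25 mm (distance of any of gouge_a, gouge_b, gouge_c, mallet, stone, offcut, glue, mug from where it was at the start of the episode above 0.025 m).
It also fails if it takes over 64 s, if anything falls off the work surface, if the arm or the gripper's body presses on something with over 40 N, if the wrist force passes 120 N, or if a joint passes its speed limit or range.

## Working session

There is one attempt and no reset: what is moved stays moved. The work goes in short steps, Python scripts to look and compute and a tool call to move; the robot and the scene stay as the last step left them, time stands still between calls to the robot, and variables do not carry over. Pictures are saved under pics/ and viewed, and the job is handed in when it is done.

Besides the shell and the picture viewer there is one more tool, called after "Emit:" as name(argument=value, ...) on one line, values as JSON. move_arm: Moves the arm, as the interface text tells. Its arguments: {"type":"object","properties":{"deltas":{"type":"array","items":{"type":"object","properties":{"travel":{"type":"array","items":{"type":"number","minimum":-1,"maximum":1}},"turn":{"type":"array","items":{"type":"number","minimum":-1,"maximum":1}}}}},"claw":{"type":"number"},"squeeze":{"type":"number"}},"required":["deltas"]}

```bash
mkdir -p pics; ls; cat > h.py <<'E'
import numpy as np, cv2
from workcell import manip
def snap(n,f):
    p,d=manip.snapshot(n); cv2.imwrite('pics/'+f+'.png',cv2.cvtColor(p,cv2.COLOR_RGB2BGR)); np.save('pics/'+f+'.npy',d); return p,d
def K(n):
    c=manip.camera_model(n); f=192/np.tan(np.radians(c['vfov'])/2); return f,c['cx'],c['cy'],np.array(c['R']),np.array(c['t'])
def cloud(n,d):
    f,cx,cy,R,t=K(n); v,u=np.mgrid[:384,:512]; P=np.stack([(u-cx)/f*d,(v-cy)/f*d,d],-1); return (P-t)@R
def ray(n,u,v,z):
    f,cx,cy,R,t=K(n); o=-R.T@t; r=R.T@np.array([(u-cx)/f,(v-cy)/f,1]); return o+r*(z-o[2])/r[2]
def proj(n,X):
    f,cx,cy,R,t=K(n); c=R@np.array(X)+t; return f*c[0]/c[2]+cx,f*c[1]/c[2]+cy
E
python3 - <<'E'
from h import *
for n in('scene','top'):
    snap(n,n+'0'); print(n,manip.camera_model(n))
print(manip.get_state(),manip.tip_reach)
a=[cv2.imread(f'pics/{n}0.png') for n in('scene','top')]
E
```

```text
pics
scene {'vfov': 55.074309764583084, 'cx': 255.2314555489409, 'cy': 189.20295401335434, 'R': array([[-0.63493228,  0.77240379,  0.01591809],
       [ 0.5840105 ,  0.49335365, -0.6446192 ],
       [-0.50575956, -0.39999321, -0.76433808]]), 't': array([ 0.31457912, -0.23832197,  1.64519733])}
top {'vfov': 50.9598213865113, 'cx': 255.8913192737239, 'cy': 189.60629717031875, 'R': array([[ 0.12837069, -0.99172315,  0.0024803 ],
       [-0.96950207, -0.12602007, -0.21020153],
       [ 0.20877429,  0.02457906, -0.97765493]]), 't': array([-0.05644441,  0.52214596,  1.20835321])}
{'time_s': 0.1, 'joints': array([ 9.40708082e-01,  3.81128396e-01,  1.29814567e+00,  1.45589158e-05,
        1.46361043e+00, -2.15305251e-01]), 'qvel': array([ 2.00460487e-04, -1.34176645e-03, -2.27354840e-03, -3.67702952e-05,
       -2.12271108e-03, -7.44449302e-04]), 'joint_efforts': array([ 3.99918499e-03, -4.38647568e+01, -2.24909896e+01,  7.15060160e-02,
        3.41865630e-02, -8.43680368e-05]), 'ee_pos': array([0.22151179, 0.50317612, 0.25721288]), 'tcp_rot': array([-3.14033373e+00, -2.90135091e-04,  2.72680791e+00]), 'contact_force': array([0.40960507, 0.24789715, 0.02742017]), 'moment': array([ 0.03049024,  0.00751988, -0.02782815]), 'finger_gap': 0.08756620407808154} 0.019
```

View pics/scene0.png

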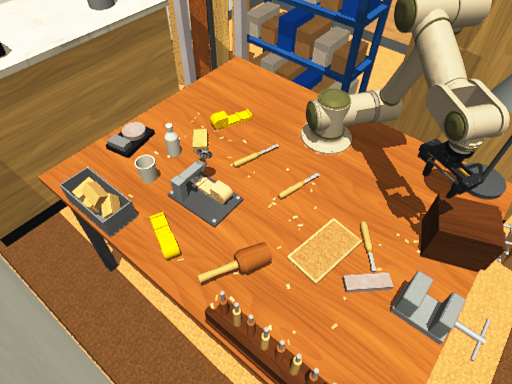

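View pics/top0.png

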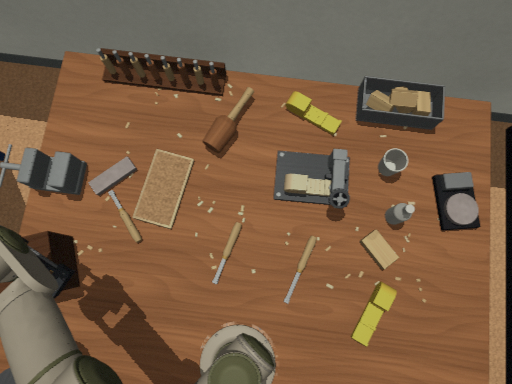

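```bash
python3 - <<'E'
from h import *
a=cv2.imread('pics/top0.png')[135:225,255:385]; b=cv2.imread('pics/scene0.png')[120:230,150:260]
cv2.imwrite('pics/z1.png',cv2.resize(a,None,fx=6,fy=6,interpolation=cv2.INTER_CUBIC))
cv2.imwrite('pics/z2.png',cv2.resize(b,None,fx=5.4,fy=5.4,interpolation=cv2.INTER_CUBIC))
E
```

```text
(no output)
```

View pics/z1.png

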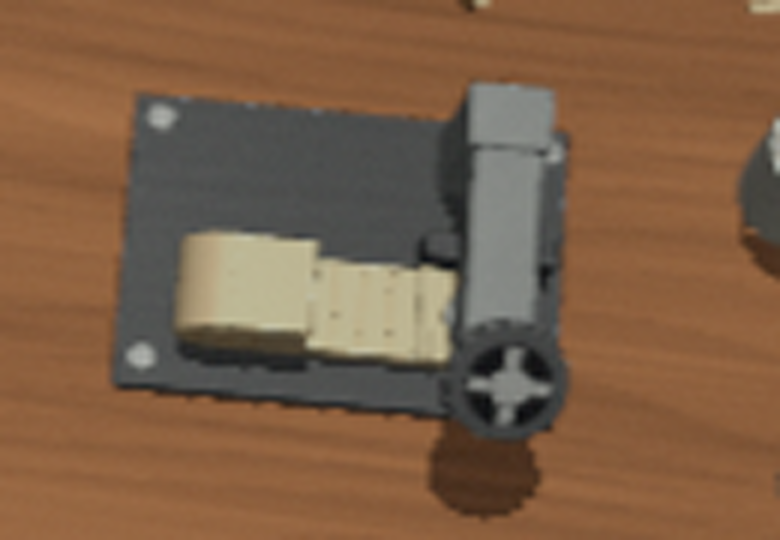

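View pics/z2.png

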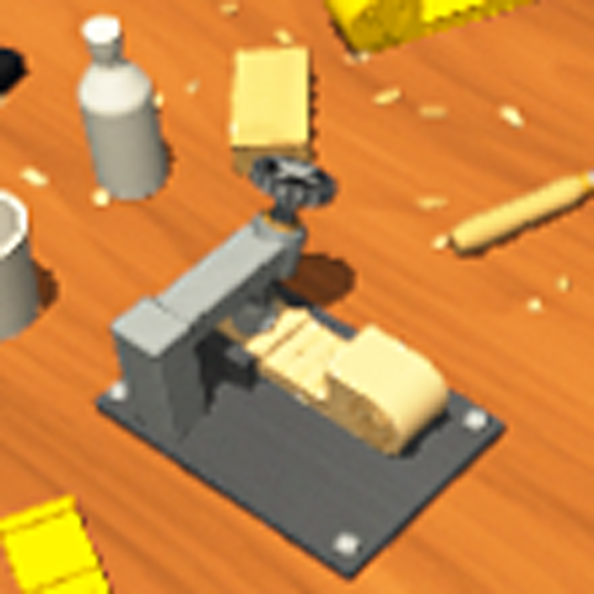

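The zooms show the press plate at top (275–350, 151–205), the wheel centred at about top (340, 199), and the blank's scroll at (293, 184). The board is around (163, 188).

```bash
python3 - <<'E'
from h import *
d=np.load('pics/top0.npy'); C=cloud('top',d)
def pt(u,v,z): return ray('top',255+u/6-.4,135+v/6-.4,z)
A,B,D=pt(137,95,.012),pt(567,135,.012),pt(113,385,.012); E=pt(440,412,.012)
print('plate',A,B,D,np.linalg.norm(A-B),np.linalg.norm(A-D))
yv=(A-B)[:2]; print('yaw y',np.degrees(np.arctan2(-yv[0],yv[1])), 'x',np.degrees(np.arctan2(*(A-D)[:2][::-1])),'bottom',np.degrees(np.arctan2(-(D-E)[0],(D-E)[1])))
# wheel
print('wheel depth pts'); 
for v in range(188,212,3): print([tuple((C[v,u]*1000).round().astype(int)) for u in range(331,350,3)])
# block top
m=(C[...,2]>.055)&(C[...,2]<.08); m[:, :280]=0; m[:,312:]=0; m[:160]=0;m[200:]=0
ys,xs=np.where(m); r=cv2.minAreaRect((C[m][:,:2]*1000).astype(np.float32)); print('block',r,C[m][:,2].mean(),C[m].min(0),C[m].max(0))
# board
m=(C[...,2]>.011)&(C[...,2]<.03); m[:, :125]=0; m[:,200:]=0; m[:140]=0;m[235:]=0
m=cv2.morphologyEx(m.astype(np.uint8),cv2.MORPH_OPEN,np.ones((5,5)))>0
print('board',cv2.minAreaRect((C[m][:,:2]*1000).astype(np.float32)),np.median(C[m][:,2]))
for n in('scene',):
  d=np.load('pics/scene0.npy'); S=cloud('scene',d)
  for v in range(150,162,2): print([tuple((S[v,u]*1000).round().astype(int)) for u in range(196,214,2)])
E
```

```text
plate [ 0.67540977 -0.04152052  0.012     ] [ 0.68314929 -0.27926887  0.012     ] [ 0.51164682 -0.04782987  0.012     ] 0.23787429754105535 0.16388444110396747
yaw y 1.8645143406038343 x 2.2063642048111514 bottom 2.595208018041876
wheel depth pts
[(np.int64(551), np.int64(-216), np.int64(95)), (np.int64(550), np.int64(-223), np.int64(103)), (np.int64(543), np.int64(-226), np.int64(140)), (np.int64(543), np.int64(-234), np.int64(143)), (np.int64(553), np.int64(-250), np.int64(106)), (np.int64(578), np.int64(-278), np.int64(10)), (np.int64(581), np.int64(-289), np.int64(4))]
[(np.int64(532), np.int64(-210), np.int64(135)), (np.int64(531), np.int64(-217), np.int64(147)), (np.int64(532), np.int64(-225), np.int64(146)), (np.int64(534), np.int64(-234), np.int64(144)), (np.int64(261), np.int64(-20), np.int64(1291)), (np.int64(536), np.int64(-252), np.int64(141)), (np.int64(571), np.int64(-290), np.int64(2))]
[(np.int64(521), np.int64(-209), np.int64(145)), (np.int64(523), np.int64(-219), np.int64(140)), (np.int64(524), np.int64(-227), np.int64(143)), (np.int64(524), np.int64(-234), np.int64
[... 4017 characters left out ...]
31), np.int64(-231), np.int64(116)), (np.int64(529), np.int64(-223), np.int64(119)), (np.int64(532), np.int64(-208), np.int64(132)), (np.int64(526), np.int64(-203), np.int64(131)), (np.int64(433), np.int64(-297), np.int64(-2)), (np.int64(430), np.int64(-288), np.int64(2))]
[(np.int64(480), np.int64(-333), np.int64(0)), (np.int64(540), np.int64(-245), np.int64(103)), (np.int64(537), np.int64(-238), np.int64(105)), (np.int64(534), np.int64(-230), np.int64(109)), (np.int64(530), np.int64(-223), np.int64(110)), (np.int64(453), np.int64(-301), np.int64(-1)), (np.int64(447), np.int64(-296), np.int64(-2)), (np.int64(442), np.int64(-288), np.int64(-1)), (np.int64(434), np.int64(-285), np.int64(-5))]
```

```bash
python3 - <<'E'
from h import *
from scipy.optimize import least_squares
yaw=np.radians(2.1); ax=np.array([-.5*np.cos(yaw),-.5*np.sin(yaw),.866]); ex=np.array([.866*np.cos(yaw),.866*np.sin(yaw),.5]); ey=np.cross(ax,ex)
for n in('top','scene'):
  C=cloud(n,np.load(f'pics/{n}0.npy')); w=np.array([.518,-.233,.141])
  q=C-w; m=(np.abs(q@ax)<.009)&(np.linalg.norm(q,axis=-1)<.045)
  P=C[m]; h=np.median(P@ax); uv=np.stack([P@ex,P@ey],1)
  (c,r)=cv2.minEnclosingCircle((uv*1000).astype(np.float32)); c=np.array(c)/1000
  tc=ax*h+ex*c[0]+ey*c[1]; print(n,m.sum(),'topcentre',tc,r,'mid',tc-.007*ax)
  mm=uv.min(0),uv.max(0); print((mm[1]-mm[0]),ax*h+ex*(mm[0]+mm[1])[0]/2+ey*(mm[0]+mm[1])[1]/2)
  vs,us=np.where(m); print(us.min(),us.max(),vs.min(),vs.max(), proj(n,tc))
# board by colour
for n,box in(('top',(125,205,140,235)),('scene',(280,370,210,290))):
  im=cv2.imread(f'pics/{n}0.png'); hsv=cv2.cvtColor(im,cv2.COLOR_BGR2HSV); C=cloud(n,np.load(f'pics/{n}0.npy'))
  print('hsv',hsv[188,163] if n=='top' else hsv[250,325])
  f,cx,cy,R,t=K(n)
  m=cv2.inRange(hsv,(10,60,110) if n=='top' else (12,60,150),(30,200 if n=='top' else 175,255)); z=np.zeros_like(m); z[box[2]:box[3],box[0]:box[1]]=m[box[2]:box[3],box[0]:box[1]]
  z=cv2.morphologyEx(cv2.morphologyEx(z,cv2.MORPH_CLOSE,np.ones((5,5))),cv2.MORPH_OPEN,np.ones((7,7)))
  cs,_=cv2.findContours(z,cv2.RETR_EXTERNAL,cv2.CHAIN_APPROX_NONE); c=max(cs,key=cv2.contourArea)[:,0]
  P=np.array([ray(n,u,v,.016)[:2]*1000 for u,v in c]).astype(np.float32); print(n,cv2.minAreaRect(P),c.min(0),c.max(0))
  cv2.imwrite(f'pics/bm_{n}.png',z)
E
```

```text
top 320 topcentre [ 0.51230509 -0.23480917  0.13506565] 30.675928115844727 mid [ 0.51580274 -0.23468092  0.12900365]
[0.06002243 0.05923732] [ 0.51253429 -0.23520751  0.13518947]
329 349 189 208 (np.float64(338.874397070462), np.float64(198.7301381204069))
scene 87 topcentre [ 0.51599551 -0.23086985  0.1357069 ] 31.920652389526367 mid [ 0.51949316 -0.2307416   0.1296449 ]
[0.06047907 0.05816201] [ 0.51472511 -0.23161816  0.13495807]
197 212 149 156 (np.float64(204.47942321803157), np.float64(152.09137695723595))
hsv [ 15 113 154]
top ((507.32757568359375, 310.78173828125), (319.22674560546875, 262.319091796875), 8.92577838897705) [125 140] [204 234]
hsv [ 19 153 247]
scene ((491.27252197265625, 325.67095947265625), (155.11582946777344, 283.9525451660156), 81.50601959228516) [289 220] [369 280]
```

```bash
python3 - <<'E'
from h import *
a=cv2.imread('pics/top0.png')[140:240,85:210]
cv2.imwrite('pics/z3.png',cv2.resize(a,None,fx=6,fy=6,interpolation=cv2.INTER_CUBIC))
b=cv2.imread('pics/scene0.png')[200:300,270:400]
cv2.imwrite('pics/z4.png',cv2.resize(b,None,fx=6,fy=6,interpolation=cv2.INTER_CUBIC))
C=cloud('top',np.load('pics/top0.npy'))
for u,v in((402,212),(407,207),(398,212),(394,160),(380,248),(372,245)): print(u,v,C[v,u])
E
```

```text
402 212 [ 0.50078867 -0.42673153  0.11559594]
407 207 [ 0.51055023 -0.42893915  0.14827099]
398 212 [ 0.50081342 -0.41757782  0.10795881]
394 160 [ 0.6897891  -0.4247811   0.01961925]
380 248 [ 0.3957642  -0.39333072  0.03378336]
372 245 [ 0.4018881  -0.36830773  0.03304265]
```

View pics/z3.png

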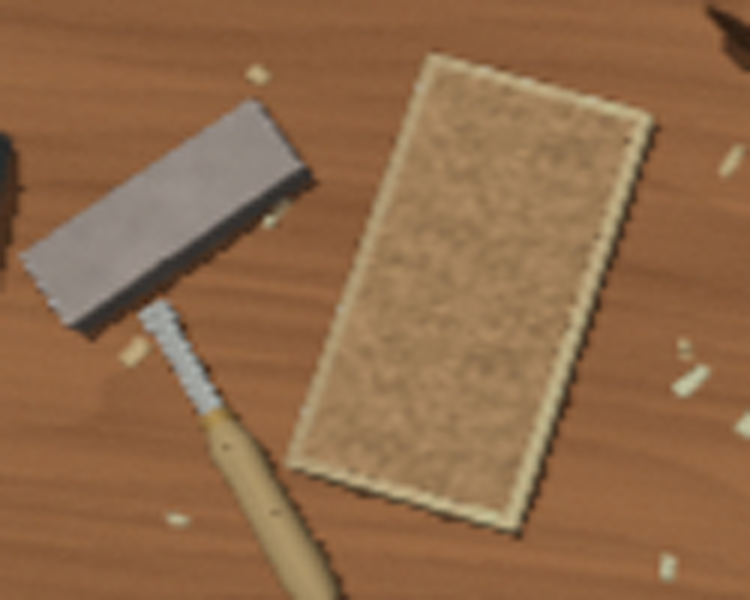

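View pics/z4.png

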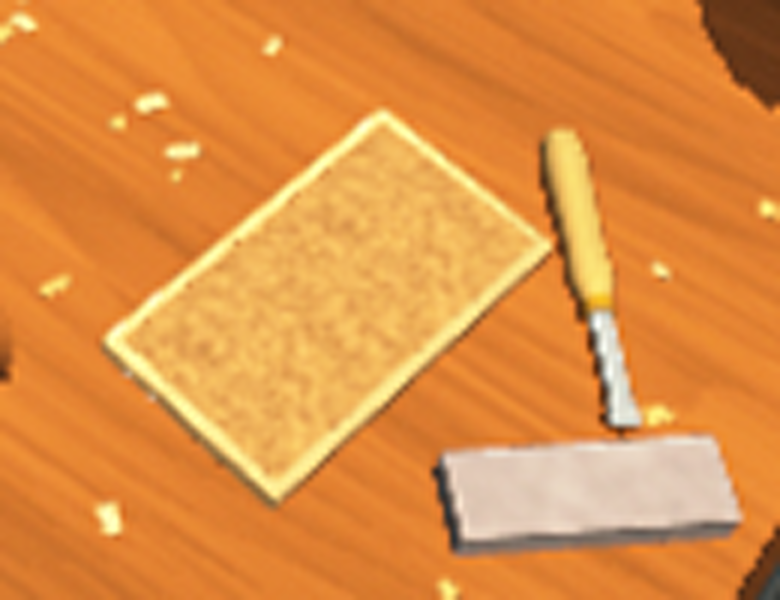

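Both views show the board clearly. Its top-view corners in the zoom are (430,55), (655,118), (520,530) and (290,465). The glue is well away, at y ≈ -0.425. Next I'll compute the board pose and plan the first moves.

```bash
cat >> h.py <<'E'
from scipy.spatial.transform import Rotation as Ro
def rpy(r): return Ro.from_euler('xyz',r)
def plan(p,R,tp,tR,n,extra=0):
    # straight interpolation in n rows; R,tR Rotations (body-fixed relative rotvec)
    rv=(R.inv()*tR).as_rotvec() if not isinstance(tR,np.ndarray) else tR
    for i in range(n):
        d=R.inv().apply((np.array(tp)-p)/(n-i)); 
        print('{"travel":[%.3f,%.3f,%.3f],"turn":[%.3f,%.3f,%.3f]},'%(*(d/.15),*(rv/n/(np.pi/4))))
        p=p+R.apply(d); R=R*Ro.from_rotvec(rv/n)
    print('end',p,R.as_euler('xyz'))
    return p,R
def st():
    s=manip.get_state(); print('t',s['time_s'],'p',s['ee_pos'].round(4),'rpy',s['tcp_rot'].round(4),'q',s['joints'].round(3),'F',s['contact_force'].round(1),'gap',round(s['finger_gap'],4)); return np.array(s['ee_pos']),rpy(s['tcp_rot'])
YAW=np.radians(2.1); AX=np.array([-.5*np.cos(YAW),-.5*np.sin(YAW),.866])
WM=np.array([.517,-.233,.1295])
def Rwheel(a):
    z=-AX; x=np.array([np.cos(a),np.sin(a),0]); x=x-z*(x@z); x/=np.linalg.norm(x); return Ro.from_matrix(np.stack([x,np.cross(z,x),z],1))
E
python3 - <<'E'
from h import *
for n,o,cs in(('top',(85,140),[(430,55),(655,118),(520,530),(290,465)]),('scene',(270,200),[(381,110),(553,246),(275,500),(105,342)])):
    P=np.array([ray(n,o[0]+u/6-.4,o[1]+v/6-.4,.016)[:2] for u,v in cs]); print(n,P.round(4).tolist(),P.mean(0),[np.linalg.norm(P[i]-P[i-1]).round(4) for i in range(4)])
    e=[P[i]-P[i-1] for i in range(4)]; print([np.degrees(np.arctan2(q[1],q[0])).round(1) for q in e])
p,R=st()
tp=WM+.10*AX
T=Rwheel(-.55); print('target rpy',T.as_euler('xyz'),tp)
# leg 1: rotate +z 24 rows
w=np.array([.40,-.0,.33])
p,R=plan(p,R,w,np.array([0,0,1.25]),10)
p,R=plan(p,R,tp+[0,0,.06],np.array([0,0,1.25]),10)
plan(p,R,tp,T,10)
E
```

```text
top [[0.6281, 0.3567], [0.6084, 0.2279], [0.3756, 0.2623], [0.3941, 0.3894]] [0.50154875 0.30909657] [np.float64(0.2363), np.float64(0.1302), np.float64(0.2353), np.float64(0.1284)]
[np.float64(-8.0), np.float64(-98.7), np.float64(171.6), np.float64(81.8)]
scene [[0.3775, 0.2682], [0.3962, 0.3954], [0.6319, 0.3594], [0.6132, 0.2341]] [0.5047083  0.31428282] [np.float64(0.2381), np.float64(0.1287), np.float64(0.2384), np.float64(0.1266)]
[np.float64(171.8), np.float64(81.6), np.float64(-8.7), np.float64(-98.5)]
t 0.1 p [0.2215 0.5032 0.2572] rpy [-3.1403e+00 -3.0000e-04  2.7268e+00] q [ 0.941  0.381  1.298  0.     1.464 -0.215] F [0.4 0.2 0. ] gap 0.0876
target rpy [-2.80354385 -0.40784603 -0.68854034] [ 0.46703358 -0.23483219  0.2161    ]
{"travel":[-0.244,-0.259,-0.048],"turn":[0.000,0.000,0.159]},
{"travel":[-0.274,-0.227,-0.048],"turn":[0.000,0.000,0.159]},
{"travel":[-0.301,-0.191,-0.048],"turn":[0.000,0.000,0.159]},
{"travel":[-0.322,-0.152,-0.048],"turn":[0.000,0.000,0.159]},
{"travel":[-0.338,-0.110,-0.048],"turn":[0.000,0.000,0.159]},
{"travel":[-0.350,-0.067,-0.048],"turn":[
[... 1038 characters left out ...]
e-04 2.26807681e-01]
{"travel":[0.000,-0.000,0.040],"turn":[0.016,0.067,0.105]},
{"travel":[-0.002,0.001,0.040],"turn":[0.016,0.067,0.105]},
{"travel":[-0.004,0.001,0.040],"turn":[0.016,0.067,0.105]},
{"travel":[-0.006,0.002,0.039],"turn":[0.016,0.067,0.105]},
{"travel":[-0.008,0.003,0.039],"turn":[0.016,0.067,0.105]},
{"travel":[-0.010,0.004,0.039],"turn":[0.016,0.067,0.105]},
{"travel":[-0.011,0.006,0.038],"turn":[0.016,0.067,0.105]},
{"travel":[-0.013,0.007,0.037],"turn":[0.016,0.067,0.105]},
{"travel":[-0.014,0.009,0.036],"turn":[0.016,0.067,0.105]},
{"travel":[-0.015,0.010,0.036],"turn":[0.016,0.067,0.105]},
end [ 0.46703358 -0.23483219  0.2161    ] [-2.80354385 -0.40784603 -0.68854034]
```

Emit:
move_arm(deltas=[{"travel": [-0.19, -0.2, -0.05], "turn": [0, 0, 0.159]}, {"travel": [-0.21, -0.18, -0.05], "turn": [0, 0, 0.159]}, {"travel": [-0.23, -0.15, -0.05], "turn": [0, 0, 0.159]}, {"travel": [-0.25, -0.12, -0.05], "turn": [0, 0, 0.159]}, {"travel": [-0.26, -0.08, -0.05], "turn": [0, 0, 0.159]}, {"travel": [-0.27, -0.05, -0.05], "turn": [0, 0, 0.159]}, {"travel": [-0.27, -0.02, -0.05], "turn": [0, 0, 0.159]}, {"travel": [-0.27, 0.02, -0.05], "turn": [0, 0, 0.159]}, {"travel": [-0.27, 0.05, -0.05], "turn": [0, 0, 0.159]}, {"travel": [-0.26, 0.08, -0.05], "turn": [0, 0, 0.159]}], claw=1, squeeze=35)

```text
time_s: 0.93
ee_pos: [0.352, 0.1148, 0.3287]
tcp_rot: [-3.134, 0.007, 1.476]
contact_force: [0.6, 0.6, 0.4]
finger_gap: 0.0878
```

```bash
python3 - <<'E'
from h import *
p,R=st(); tp=WM+.10*AX; T=Rwheel(-.55); 
p,R=plan(p,R,tp+[0,0,.06],np.array([0,0,1.25]),10)
p,R=plan(p,R,tp,T,10)
E
```

```text
t 0.9333 p [0.352  0.1148 0.3287] rpy [-3.1342  0.0068  1.4756] q [-0.004  0.007  1.576 -0.006  1.566  0.092] F [0.6 0.6 0.4] gap 0.0878
{"travel":[-0.225,0.099,0.036],"turn":[0.000,0.000,0.159]},
{"travel":[-0.210,0.126,0.036],"turn":[0.000,0.000,0.159]},
{"travel":[-0.193,0.151,0.036],"turn":[0.000,0.000,0.159]},
{"travel":[-0.173,0.174,0.036],"turn":[0.000,0.000,0.159]},
{"travel":[-0.150,0.194,0.036],"turn":[0.000,0.000,0.159]},
{"travel":[-0.124,0.211,0.036],"turn":[0.000,0.000,0.159]},
{"travel":[-0.097,0.225,0.036],"turn":[0.000,0.000,0.159]},
{"travel":[-0.068,0.236,0.036],"turn":[0.000,0.000,0.159]},
{"travel":[-0.038,0.242,0.036],"turn":[0.000,0.000,0.159]},
{"travel":[-0.008,0.245,0.036],"turn":[0.000,0.000,0.159]},
end [ 0.46703358 -0.23483219  0.2761    ] [3.13743189 0.00913361 0.22554698]
{"travel":[0.000,-0.000,0.040],"turn":[0.017,0.068,0.105]},
{"travel":[-0.002,0.000,0.040],"turn":[0.017,0.068,0.105]},
{"travel":[-0.004,0.001,0.040],"turn":[0.017,0.068,0.105]},
{"travel":[-0.006,0.002,0.040],"turn":[0.017,0.068,0.105]},
{"travel":[-0.008,0.003,0.039],"turn":[0.017,0.068,0.105]},
{"travel":[-0.009,0.004,0.039],"turn":[0.017,0.068,0.105]},
{"travel":[-0.011,0.006,0.038],"turn":[0.017,0.068,0.105]},
{"travel":[-0.013,0.007,0.037],"turn":[0.017,0.068,0.105]},
{"travel":[-0.014,0.009,0.037],"turn":[0.017,0.068,0.105]},
{"travel":[-0.015,0.010,0.036],"turn":[0.017,0.068,0.105]},
end [ 0.46703358 -0.23483219  0.2161    ] [-2.80354385 -0.40784603 -0.68854034]
```

Emit:
move_arm(deltas=[{"travel": [-0.22, 0.1, 0.03], "turn": [0, 0, 0.159]}, {"travel": [-0.21, 0.13, 0.03], "turn": [0, 0, 0.159]}, {"travel": [-0.19, 0.15, 0.03], "turn": [0, 0, 0.159]}, {"travel": [-0.17, 0.17, 0.03], "turn": [0, 0, 0.159]}, {"travel": [-0.15, 0.19, 0.03], "turn": [0, 0, 0.159]}, {"travel": [-0.12, 0.21, 0.03], "turn": [0, 0, 0.159]}, {"travel": [-0.1, 0.225, 0.03], "turn": [0, 0, 0.159]}, {"travel": [-0.07, 0.235, 0.03], "turn": [0, 0, 0.159]}, {"travel": [-0.04, 0.24, 0.03], "turn": [0, 0, 0.159]}, {"travel": [-0.01, 0.245, 0.03], "turn": [0, 0, 0.159]}])

```text
time_s: 1.77
ee_pos: [0.4665, -0.2524, 0.2846]
tcp_rot: [3.138, 0.005, 0.225]
contact_force: [0.6, -0.0, 0.7]
finger_gap: 0.0881
```

Emit:
move_arm(deltas=[{"travel": [0, 0, 0.04], "turn": [0.017, 0.068, 0.105]}, {"travel": [0, 0, 0.04], "turn": [0.017, 0.068, 0.105]}, {"travel": [0, 0, 0.04], "turn": [0.017, 0.068, 0.105]}, {"travel": [-0.005, 0, 0.04], "turn": [0.017, 0.068, 0.105]}, {"travel": [-0.01, 0, 0.04], "turn": [0.017, 0.068, 0.105]}, {"travel": [-0.01, 0.005, 0.04], "turn": [0.017, 0.068, 0.105]}, {"travel": [-0.01, 0.005, 0.04], "turn": [0.017, 0.068, 0.105]}, {"travel": [-0.01, 0.01, 0.04], "turn": [0.017, 0.068, 0.105]}, {"travel": [-0.01, 0.01, 0.04], "turn": [0.017, 0.068, 0.105]}, {"travel": [-0.01, 0.01, 0.04], "turn": [0.017, 0.068, 0.105]}])

```text
time_s: 2.6
ee_pos: [0.4707, -0.2614, 0.2151]
tcp_rot: [-2.774, -0.412, -0.757]
contact_force: [0.8, -0.3, 0.5]
finger_gap: 0.0881
```

```bash
python3 - <<'E'
from h import *
p,R=st(); tp=WM+.05*AX; T=Rwheel(-.55); 
p,R=plan(p,R,tp,T,5)
p,R=plan(p,R,WM-.001*AX,T,5)
E
```

```text
t 2.6 p [ 0.4707 -0.2614  0.2151] rpy [-2.7735 -0.4117 -0.7572] q [-0.914  0.268  1.716  0.562  0.889  1.035] F [ 0.8 -0.3  0.5] gap 0.0881
{"travel":[-0.027,-0.025,0.063],"turn":[-0.001,-0.006,-0.015]},
{"travel":[-0.026,-0.026,0.063],"turn":[-0.001,-0.006,-0.015]},
{"travel":[-0.025,-0.026,0.063],"turn":[-0.001,-0.006,-0.015]},
{"travel":[-0.025,-0.026,0.064],"turn":[-0.001,-0.006,-0.015]},
{"travel":[-0.024,-0.026,0.064],"turn":[-0.001,-0.006,-0.015]},
end [ 0.49201679 -0.23391609  0.1728    ] [-2.80354385 -0.40784603 -0.68854034]
{"travel":[0.000,0.000,0.068],"turn":[0.000,-0.000,0.000]},
{"travel":[0.000,0.000,0.068],"turn":[0.000,-0.000,0.000]},
{"travel":[0.000,0.000,0.068],"turn":[0.000,-0.000,0.000]},
{"travel":[0.000,0.000,0.068],"turn":[0.000,-0.000,0.000]},
{"travel":[0.000,-0.000,0.068],"turn":[0.000,-0.000,0.000]},
end [ 0.51749966 -0.23298168  0.128634  ] [-2.80354385 -0.40784603 -0.68854034]
```

Emit:
move_arm(deltas=[{"travel": [-0.032, -0.031, 0.03], "turn": [0, -0.006, -0.015]}, {"travel": [-0.032, -0.032, 0.03], "turn": [0, -0.006, -0.015]}, {"travel": [-0.031, -0.032, 0.03], "turn": [0, -0.006, -0.015]}, {"travel": [-0.03, -0.032, 0.03], "turn": [0, -0.006, -0.015]}, {"travel": [0, 0, 0.03], "turn": [0, -0.006, -0.015]}, {"travel": [0, 0, 0.03], "turn": [0, 0, 0]}, {"travel": [0, 0, 0.03], "turn": [0, 0, 0]}, {"travel": [0, 0, 0.02], "turn": [0, 0, 0]}, {"travel": [0, 0, 0.02], "turn": [0, 0, 0]}, {"travel": [0, 0, 0], "turn": [0, 0, 0]}])

```text
time_s: 3.43
ee_pos: [0.4888, -0.2301, 0.1771]
tcp_rot: [-2.808, -0.406, -0.67]
contact_force: [0.3, 0.2, 0.9]
finger_gap: 0.0883
```

```bash
python3 - <<'E'
from h import *
p,R=st(); T=Rwheel(-.55); 
plan(p,R,WM-.001*AX,T,8)
for n,b in (('scene',(120,230,150,270)),('top',(135,235,275,400))):
    snap(n,n+'1'); a=cv2.imread(f'pics/{n}1.png')[b[0]:b[1],b[2]:b[3]]
    cv2.imwrite(f'pics/z_{n}1.png',cv2.resize(a,None,fx=5,fy=5,interpolation=cv2.INTER_CUBIC))
    print(proj(n,p),proj(n,p+R.apply([0,0,.019])),proj(n,WM))
E
```

```text
t 3.4333 p [ 0.4888 -0.2301  0.1771] rpy [-2.8078 -0.4061 -0.67  ] q [-0.831  0.324  1.758  0.567  0.795  0.991] F [0.3 0.2 0.9] gap 0.0883
{"travel":[0.003,0.003,0.047],"turn":[-0.000,0.001,0.002]},
{"travel":[0.003,0.003,0.047],"turn":[-0.000,0.001,0.002]},
{"travel":[0.003,0.002,0.047],"turn":[-0.000,0.001,0.002]},
{"travel":[0.003,0.002,0.047],"turn":[-0.000,0.001,0.002]},
{"travel":[0.002,0.002,0.047],"turn":[-0.000,0.001,0.002]},
{"travel":[0.002,0.002,0.047],"turn":[-0.000,0.001,0.002]},
{"travel":[0.002,0.002,0.047],"turn":[-0.000,0.001,0.002]},
{"travel":[0.002,0.002,0.047],"turn":[-0.000,0.001,0.002]},
end [ 0.51749966 -0.23298168  0.128634  ] [-2.80354385 -0.40784603 -0.68854034]
(np.float64(208.824499858019), np.float64(140.1350676808719)) (np.float64(207.49607859228234), np.float64(144.83529073859475)) (np.float64(204.03027799777306), np.float64(153.17360499880326))
(np.float64(339.54092475456724), np.float64(203.84482389339496)) (np.float64(338.46805777309373), np.float64(201.61273227555918)) (np.float64(338.0110359314541), np.float64(197.45189255284117))
```

View pics/z_scene1.png

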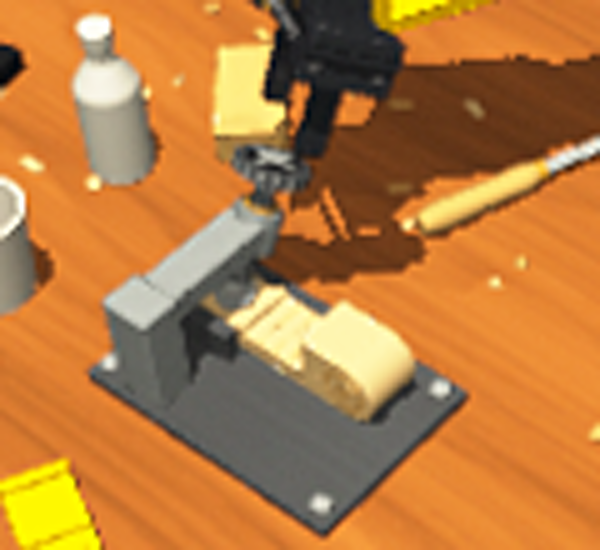

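View pics/z_top1.png

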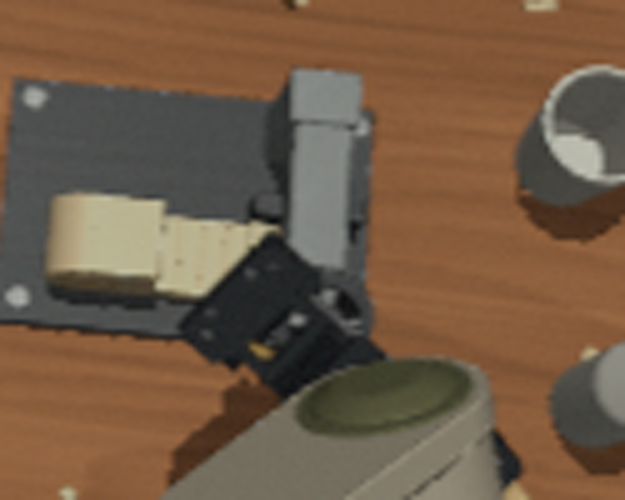

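The scene view shows the open jaws straddling the wheel, one finger on each side of scene (204, 153). I'll advance along the axis.

Emit:
move_arm(deltas=[{"travel": [0.004, 0.003, 0.048], "turn": [0, 0, 0]}, {"travel": [0.004, 0.003, 0.048], "turn": [0, 0, 0]}, {"travel": [0.004, 0.003, 0.048], "turn": [0, 0, 0]}, {"travel": [0.004, 0.003, 0.048], "turn": [0, 0, 0]}, {"travel": [0.003, 0.003, 0.048], "turn": [0, 0, 0]}, {"travel": [0.003, 0.003, 0.048], "turn": [0, 0, 0]}, {"travel": [0.003, 0.003, 0.048], "turn": [0, 0, 0]}, {"travel": [0, 0, 0.04], "turn": [0, 0, 0]}, {"travel": [0, 0, 0], "turn": [0, 0, 0]}, {"travel": [0, 0, 0], "turn": [0, 0, 0]}])

```text
time_s: 4.37
ee_pos: [0.5211, -0.2344, 0.1231]
tcp_rot: [-2.808, -0.406, -0.671]
contact_force: [0.1, 0.2, 0.9]
finger_gap: 0.0881
```

```bash
python3 - <<'E'
from h import *
p,R=st(); T=Rwheel(-.55); 
print('axial/ex/lat err tool', R.inv().apply(WM-p), 'tilt err',np.degrees(np.arccos(R.as_matrix()[:,2]@-AX)))
E
```

```text
t 4.3667 p [ 0.5211 -0.2344  0.1231] rpy [-2.8081 -0.4058 -0.6709] q [-0.785  0.451  1.749  0.629  0.676  0.942] F [0.1 0.2 0.9] gap 0.0881
axial/ex/lat err tool [-0.00120332 -0.00108077 -0.00750098] tilt err 0.5805067228061862
```

Emit:
move_arm(deltas=[{"travel": [0, 0, -0.02], "turn": [0, 0, 0]}, {"travel": [0, 0, -0.02], "turn": [0, 0, 0]}, {"travel": [0, 0, 0], "turn": [0, 0, 0]}, {"travel": [0, 0, 0], "turn": [0, 0, 0]}, {"travel": [0, 0, 0], "turn": [0, 0, 0]}, {"travel": [0, 0, 0], "turn": [0, 0, 0]}, {"travel": [0, 0, 0], "turn": [0, 0, 0]}, {"travel": [0, 0, 0], "turn": [0, 0, 0]}, {"travel": [0, 0, 0], "turn": [0, 0, 0]}, {"travel": [0, 0, 0], "turn": [0, 0, 0]}], claw=0, squeeze=30)

```text
time_s: 5.2
ee_pos: [0.5172, -0.2352, 0.1298]
tcp_rot: [-2.809, -0.407, -0.671]
contact_force: [0.2, -0.9, -1.3]
finger_gap: 0.0581
```

```bash
python3 - <<'E'
from h import *
p,R=st()
print('err tool', R.inv().apply(WM-p))
E
```

```text
t 5.2 p [ 0.5172 -0.2352  0.1298] rpy [-2.8091 -0.4074 -0.6714] q [-0.792  0.436  1.75   0.62   0.688  0.948] F [ 0.2 -0.9 -1.3] gap 0.0581
err tool [-0.00153471 -0.00157729  0.00021596]
```

Emit:
move_arm(deltas=[{"travel": [0, 0, -0.003], "turn": [0, 0, -0.08]}, {"travel": [0, 0, -0.004], "turn": [0, 0, -0.12]}, {"travel": [0, 0, -0.005], "turn": [0, 0, -0.15]}, {"travel": [0, 0, -0.005], "turn": [0, 0, -0.15]}, {"travel": [0, 0, -0.005], "turn": [0, 0, -0.15]}, {"travel": [0, 0, -0.005], "turn": [0, 0, -0.15]}, {"travel": [0, 0, -0.005], "turn": [0, 0, -0.15]}, {"travel": [0, 0, -0.004], "turn": [0, 0, -0.12]}, {"travel": [0, 0, -0.003], "turn": [0, 0, -0.08]}, {"travel": [0, 0, 0], "turn": [0, 0, 0]}])

```text
time_s: 6.03
ee_pos: [0.5141, -0.2341, 0.1342]
tcp_rot: [2.981, -0.496, 0.381]
contact_force: [-0.3, -1.4, -0.4]
finger_gap: 0.0583
```

```bash
cat >> h.py <<'E'
def wchk():
    p,R=st(); T0=Ro.from_euler('xyz',[-2.8091,-.4074,-.6714]); p0=np.array([.5172,-.2352,.1298])
    rv=(T0.inv()*R).as_rotvec(); print('rot',rv,'axial',(p-p0)@AX,'expect',-rv[2]*.00573,'lat',((p-p0)-AX*((p-p0)@AX)).round(4),'tilt err deg',np.degrees(np.arccos(min(1,R.as_matrix()[:,2]@-AX))), R.inv().apply(np.cross(R.as_matrix()[:,2],-AX)))
E
python3 - <<'E'
from h import *
wchk()
E
```

```text
t 6.0333 p [ 0.5141 -0.2341  0.1342] rpy [ 2.981  -0.4963  0.3811] q [-0.796  0.425  1.752  0.616  0.701  0.009] F [-0.3 -1.4 -0.4] gap 0.0583
rot [ 0.00391827 -0.00110203 -0.94144525] axial 0.005391841774189861 expect 0.005394481305171116 lat [-0.0004  0.0012 -0.0002] tilt err deg 0.6520768374261645 [-9.12597854e-03  1.49516901e-03  6.34855628e-19]
```

Force stays low and the axial climb matches the thread. I'll continue.

Emit:
move_arm(deltas=[{"travel": [0, 0, -0.003], "turn": [0, 0, -0.08]}, {"travel": [0, 0, -0.005], "turn": [0, 0, -0.13]}, {"travel": [0, 0, -0.005], "turn": [0, 0, -0.155]}, {"travel": [0, 0, -0.005], "turn": [0, 0, -0.155]}, {"travel": [0, 0, -0.005], "turn": [0, 0, -0.155]}, {"travel": [0, 0, -0.005], "turn": [0, 0, -0.155]}, {"travel": [0, 0, -0.005], "turn": [0, 0, -0.155]}, {"travel": [0, 0, -0.005], "turn": [0, 0, -0.155]}, {"travel": [0, 0, -0.005], "turn": [0, 0, -0.14]}, {"travel": [0, 0, -0.003], "turn": [0, 0, -0.1]}])

```text
time_s: 6.87
ee_pos: [0.5092, -0.2329, 0.1388]
tcp_rot: [2.633, -0.091, 1.471]
contact_force: [-1.7, -2.1, 0.0]
finger_gap: 0.0585
```

```bash
python3 - <<'E'
from h import *
wchk()
E
```

```text
t 6.8667 p [ 0.5092 -0.2329  0.1388] rpy [ 2.633  -0.0908  1.4708] q [-0.802  0.412  1.756  0.608  0.716 -1.092] F [-1.7 -2.1  0. ] gap 0.0585
rot [ 1.04560334e-02 -1.04590006e-03 -2.04723977e+00] axial 0.011735712100440549 expect 0.01173068390153886 lat [-0.0021  0.0025 -0.0012] tilt err deg 0.9096759296675954 [-9.67186417e-03 -1.07008371e-02 -2.14904555e-19]
```

Emit:
move_arm(deltas=[{"travel": [0, 0, -0.003], "turn": [0, 0, -0.08]}, {"travel": [0, 0, -0.005], "turn": [0, 0, -0.13]}, {"travel": [0, 0, -0.005], "turn": [0, 0, -0.155]}, {"travel": [0, 0, -0.005], "turn": [0, 0, -0.155]}, {"travel": [0, 0, -0.005], "turn": [0, 0, -0.155]}, {"travel": [0, 0, -0.005], "turn": [0, 0, -0.155]}, {"travel": [0, 0, -0.005], "turn": [0, 0, -0.155]}, {"travel": [0, 0, -0.005], "turn": [0, 0, -0.155]}, {"travel": [0, 0, -0.005], "turn": [0, 0, -0.14]}, {"travel": [0, 0, -0.003], "turn": [0, 0, -0.1]}])

```text
time_s: 7.7
ee_pos: [0.5039, -0.2354, 0.1431]
tcp_rot: [2.82, 0.405, 2.49]
contact_force: [-0.0, -1.5, -1.8]
finger_gap: 0.0584
```

```bash
python3 - <<'E'
from h import *
wchk()
E
```

```text
t 7.7 p [ 0.5039 -0.2354  0.1431] rpy [2.8205 0.4049 2.4904] q [-0.811  0.4    1.758  0.594  0.725 -2.197] F [-0.  -1.5 -1.8] gap 0.0584
rot [-0.01304793  0.00532532  3.12480238] axial 0.018145801649938398 expect -0.017905117635597947 lat [-0.0042  0.0001 -0.0024] tilt err deg 0.8924824311447942 [-1.96415731e-03 -1.39555659e-02 -4.16133843e-19]
```

Emit:
move_arm(deltas=[{"travel": [0, 0, -0.003], "turn": [0, 0, -0.08]}, {"travel": [0, 0, -0.005], "turn": [0, 0, -0.13]}, {"travel": [0, 0, -0.005], "turn": [0, 0, -0.13]}, {"travel": [0, 0, -0.003], "turn": [0, 0, -0.08]}, {"travel": [0, 0, 0], "turn": [0, 0, 0]}, {"travel": [0, 0, 0], "turn": [0, 0, 0]}, {"travel": [0, 0, 0], "turn": [0, 0, 0]}, {"travel": [0, 0, 0], "turn": [0, 0, 0]}, {"travel": [0, 0, 0], "turn": [0, 0, 0]}, {"travel": [0, 0, 0], "turn": [0, 0, 0]}])

```text
time_s: 8.53
ee_pos: [0.5032, -0.2365, 0.1449]
tcp_rot: [2.978, 0.487, 2.843]
contact_force: [-0.5, -1.0, -1.5]
finger_gap: 0.0586
```

Emit:
move_arm(deltas=[{"travel": [0, 0, 0], "turn": [0, 0, 0]}, {"travel": [0, 0, 0], "turn": [0, 0, 0]}, {"travel": [0, 0, 0], "turn": [0, 0, 0]}, {"travel": [0, 0, 0], "turn": [0, 0, 0]}, {"travel": [0, 0, 0], "turn": [0, 0, 0]}, {"travel": [0, 0, 0], "turn": [0, 0, 0]}, {"travel": [0, 0, -0.05], "turn": [0, 0, 0]}, {"travel": [0, 0, -0.1], "turn": [0, 0, 0]}, {"travel": [0, 0, -0.15], "turn": [0, 0, 0]}, {"travel": [0, 0, -0.2], "turn": [0, 0, 0]}], claw=1)

```text
time_s: 9.37
ee_pos: [0.4651, -0.2365, 0.2092]
tcp_rot: [2.969, 0.478, 2.839]
contact_force: [-0.1, -0.6, 0.7]
finger_gap: 0.0882
```

```bash
python3 - <<'E'
from h import *
wchk()
E
```

```text
t 9.3667 p [ 0.4651 -0.2365  0.2092] rpy [2.969  0.478  2.8388] q [-0.88   0.255  1.741  0.523  0.9   -2.469] F [-0.1 -0.6  0.7] gap 0.0882
rot [-2.20668396e-02  6.25150632e-04  2.80183165e+00] axial 0.09480930953382716 expect -0.01605449536583629 lat [-0.0047  0.0005 -0.0027] tilt err deg 1.2564589098925143 [ 5.26296496e-03 -2.02267221e-02 -5.79428005e-19]
```

```bash
python3 - <<'E'
from h import *
p,R=st()
T=Ro.from_euler('xyz',[np.pi,0,np.radians(92)])
rv=(R.inv()*T).as_rotvec(); print(rv)
p,R=plan(p,R,[.48,-.14,.25],T,18)
E
```

```text
t 9.3667 p [ 0.4651 -0.2365  0.2092] rpy [2.969  0.478  2.8388] q [-0.88   0.255  1.741  0.523  0.9   -2.469] F [-0.1 -0.6  0.7] gap 0.0882
[0.44266383 0.31147623 1.24639389]
{"travel":[-0.002,0.038,-0.010],"turn":[0.031,0.022,0.088]},
{"travel":[0.001,0.038,-0.010],"turn":[0.031,0.022,0.088]},
{"travel":[0.003,0.037,-0.011],"turn":[0.031,0.022,0.088]},
{"travel":[0.006,0.037,-0.012],"turn":[0.031,0.022,0.088]},
{"travel":[0.009,0.036,-0.013],"turn":[0.031,0.022,0.088]},
{"travel":[0.012,0.035,-0.014],"turn":[0.031,0.022,0.088]},
{"travel":[0.014,0.034,-0.014],"turn":[0.031,0.022,0.088]},
{"travel":[0.017,0.032,-0.015],"turn":[0.031,0.022,0.088]},
{"travel":[0.019,0.031,-0.015],"turn":[0.031,0.022,0.088]},
{"travel":[0.021,0.029,-0.016],"turn":[0.031,0.022,0.088]},
{"travel":[0.024,0.027,-0.016],"turn":[0.031,0.022,0.088]},
{"travel":[0.026,0.025,-0.016],"turn":[0.031,0.022,0.088]},
{"travel":[0.028,0.022,-0.016],"turn":[0.031,0.022,0.088]},
{"travel":[0.029,0.020,-0.016],"turn":[0.031,0.022,0.088]},
{"travel":[0.031,0.018,-0.016],"turn":[0.031,0.022,0.088]},
{"travel":[0.032,0.015,-0.016],"turn":[0.031,0.022,0.088]},
{"travel":[0.034,0.012,-0.016],"turn":[0.031,0.022,0.088]},
{"travel":[0.035,0.010,-0.016],"turn":[0.031,0.022,0.088]},
end [ 0.48 -0.14  0.25] [ 3.14159265e+00 -2.22044605e-16  1.60570291e+00]
```

Emit:
move_arm(deltas=[{"travel": [0, 0.035, -0.02], "turn": [0.031, 0.022, 0.088]}, {"travel": [0, 0.04, -0.02], "turn": [0.031, 0.022, 0.088]}, {"travel": [0, 0.04, -0.01], "turn": [0.031, 0.022, 0.088]}, {"travel": [0.005, 0.04, -0.01], "turn": [0.031, 0.022, 0.088]}, {"travel": [0.01, 0.035, -0.01], "turn": [0.031, 0.022, 0.088]}, {"travel": [0.01, 0.035, -0.01], "turn": [0.031, 0.022, 0.088]}, {"travel": [0.015, 0.035, -0.01], "turn": [0.031, 0.022, 0.088]}, {"travel": [0.015, 0.03, -0.01], "turn": [0.031, 0.022, 0.088]}, {"travel": [0.02, 0.03, -0.01], "turn": [0.031, 0.022, 0.088]}, {"travel": [0.02, 0.03, -0.01], "turn": [0.031, 0.022, 0.088]}])

```text
time_s: 10.2
ee_pos: [0.47, -0.1837, 0.2425]
tcp_rot: [2.994, 0.187, 2.108]
contact_force: [-0.0, 0.0, -1.0]
finger_gap: 0.0881
```

```bash
python3 - <<'E'
from h import *
p,R=st()
T=Ro.from_euler('xyz',[np.pi,0,np.radians(92)])
p,R=plan(p,R,[.44,-.10,.25],T,9)
E
```

```text
t 10.2 p [ 0.47   -0.1837  0.2425] rpy [2.9944 0.1872 2.1082] q [-0.638  0.226  1.595  0.073  1.093 -1.215] F [-0.  0. -1.] gap 0.0881
{"travel":[0.062,0.015,-0.015],"turn":[0.027,0.021,0.073]},
{"travel":[0.063,0.011,-0.015],"turn":[0.027,0.021,0.073]},
{"travel":[0.064,0.007,-0.014],"turn":[0.027,0.021,0.073]},
{"travel":[0.065,0.003,-0.013],"turn":[0.027,0.021,0.073]},
{"travel":[0.065,-0.001,-0.012],"turn":[0.027,0.021,0.073]},
{"travel":[0.065,-0.005,-0.011],"turn":[0.027,0.021,0.073]},
{"travel":[0.065,-0.009,-0.010],"turn":[0.027,0.021,0.073]},
{"travel":[0.064,-0.012,-0.008],"turn":[0.027,0.021,0.073]},
{"travel":[0.064,-0.016,-0.007],"turn":[0.027,0.021,0.073]},
end [ 0.44 -0.1   0.25] [3.14159265e+00 2.22044605e-16 1.60570291e+00]
```

Emit:
move_arm(deltas=[{"travel": [0.06, 0.015, -0.015], "turn": [0.027, 0.021, 0.073]}, {"travel": [0.06, 0.01, -0.015], "turn": [0.027, 0.021, 0.073]}, {"travel": [0.06, 0.01, -0.015], "turn": [0.027, 0.021, 0.073]}, {"travel": [0.06, 0, -0.01], "turn": [0.027, 0.021, 0.073]}, {"travel": [0.06, 0, -0.01], "turn": [0.027, 0.021, 0.073]}, {"travel": [0.06, -0.005, -0.01], "turn": [0.027, 0.021, 0.073]}, {"travel": [0.06, -0.01, -0.01], "turn": [0.027, 0.021, 0.073]}, {"travel": [0.06, -0.01, -0.01], "turn": [0.027, 0.021, 0.073]}, {"travel": [0.04, -0.01, -0.01], "turn": [0.027, 0.021, 0.073]}, {"travel": [0, 0, 0], "turn": [0, 0, 0]}])

```text
time_s: 11.03
ee_pos: [0.4399, -0.104, 0.2569]
tcp_rot: [-3.132, -0.004, 1.569]
contact_force: [-0.3, 0.3, -0.6]
finger_gap: 0.0882
```

```bash
python3 - <<'E'
from h import *
p,R=st()
for n,b in (('scene',(120,230,150,270)),('top',(135,235,255,380))):
    snap(n,n+'2'); a=cv2.imread(f'pics/{n}2.png')[b[0]:b[1],b[2]:b[3]]
    cv2.imwrite(f'pics/z_{n}2.png',cv2.resize(a,None,fx=5,fy=5,interpolation=cv2.INTER_CUBIC))
E
```

```text
t 11.0333 p [ 0.4399 -0.104   0.2569] rpy [-3.1316 -0.004   1.5687] q [-4.950e-01  2.140e-01  1.546e+00 -1.000e-03  1.393e+00 -4.920e-01] F [-0.3  0.3 -0.6] gap 0.0882
```

View pics/z_scene2.png

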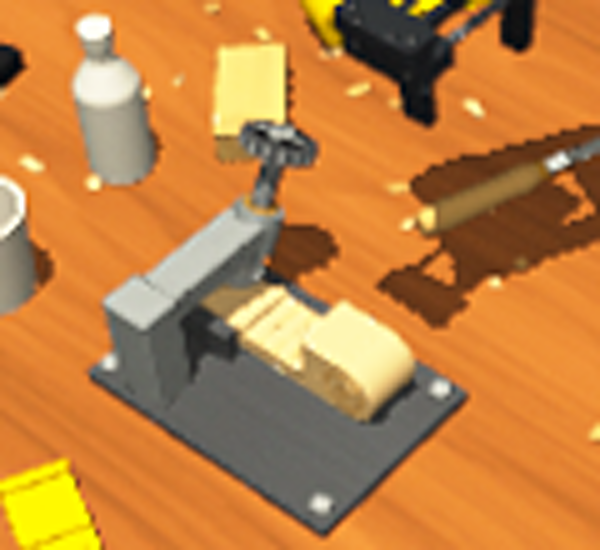

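View pics/z_top2.png

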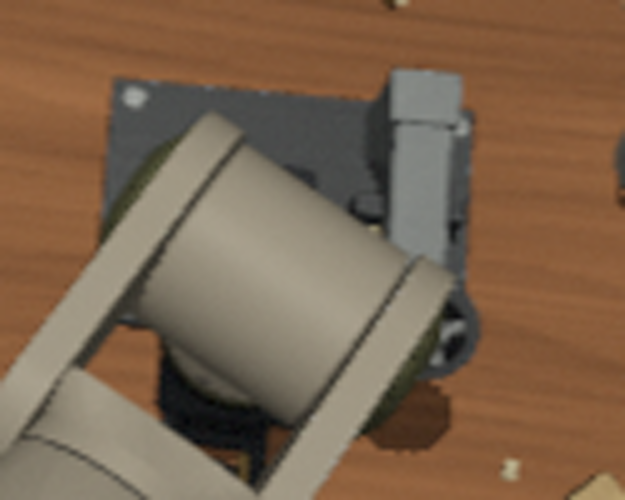

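The scene view shows the wheel risen, with more screw exposed, and the foot clear. The blank is still at its place. I'll check the climb and block pose numerically.

```bash
python3 - <<'E'
from h import *
ex=np.array([.866*np.cos(YAW),.866*np.sin(YAW),.5]); ey=np.cross(AX,ex)
for k in(0,2):
  C=cloud('scene',np.load(f'pics/scene{k}.npy')); q=C-(WM+.007*AX); a=q@AX; rad=np.linalg.norm(q-a[...,None]*AX,axis=-1)
  m=(rad<.033)&(a>-.012)&(a<.05); print(k,m.sum(),'axial of wheel face rel start',np.median(a[m]), np.percentile(a[m],[10,90]))
  xa=np.array([np.cos(YAW),np.sin(YAW)]); ya=np.array([-np.sin(YAW),np.cos(YAW)]); O=np.array([.567,-.2344])
  L=C[...,:2]-O; lx=L@xa; ly=L@ya
  m=(C[...,2]>.058)&(C[...,2]<.075)&(lx>-.05)&(lx<.05)&(ly>.05)&(ly<.2)
  print('block top, press frame x',np.percentile(lx[m],[2,98]),'y',np.percentile(ly[m],[1,99]),'z',np.percentile(C[m][:,2],[50,95]), m.sum())
  m=(C[...,2]>.018)&(C[...,2]<.064)&(lx>.015)&(lx<.04)&(ly>.075)&(ly<.2)
  print('side face x',np.median(lx[m]),'y',np.percentile(ly[m],[1,99]),m.sum())
  # board/top: scroll end
C=cloud('top',np.load('pics/top0.npy'));L=C[...,:2]-O; lx=L@xa; ly=L@ya
m=(C[...,2]>.058)&(C[...,2]<.075)&(lx>-.05)&(lx<.05)&(ly>.05)&(ly<.2)
print('top: x',np.percentile(lx[m],[2,98]),'y',np.percentile(ly[m],[1,99]))
m=(C[...,2]>.025)&(C[...,2]<.08)&(lx>-.05)&(lx<.03)&(ly>.05)&(ly<.2); print(np.percentile(lx[m],[1,50,99]),np.percentile(ly[m],[1,99]))
E
```

```text
0 109 axial of wheel face rel start -0.001688562062902977 [-0.00859355  0.0015632 ]
block top, press frame x [-0.02134002  0.02907456] y [0.09401244 0.15778705] z [0.06571901 0.0696886 ] 206
side face x 0.027549932672053808 y [0.07642159 0.16341876] 146
2 124 axial of wheel face rel start 0.017675058020238395 [0.00621997 0.02109518]
block top, press frame x [-0.02090608  0.02976021] y [0.09360498 0.15618581] z [0.06577545 0.0695398 ] 203
side face x 0.028107204570584732 y [0.07674365 0.16325483] 149
top: x [-0.02239424  0.02627109] y [0.0918594  0.15417104]
[-0.02353702 -0.00090427  0.02646758] [0.05079419 0.160547  ]
```

```bash
python3 - <<'E'
from h import *
p,R=st()
T=Ro.from_euler('xyz',[np.pi,0,np.radians(92.1)])
p,R=plan(p,R,[.566,-.132,.13],T,8)
E
```

```text
t 11.1333 p [ 0.44   -0.1046  0.2566] rpy [-3.1329e+00 -3.0000e-03  1.5724e+00] q [-0.495  0.214  1.547 -0.002  1.39  -0.497] F [0.2 0.  0.4] gap 0.0882
{"travel":[-0.023,0.106,0.105],"turn":[-0.001,-0.001,-0.006]},
{"travel":[-0.024,0.106,0.105],"turn":[-0.001,-0.001,-0.006]},
{"travel":[-0.024,0.105,0.105],"turn":[-0.001,-0.001,-0.006]},
{"travel":[-0.025,0.105,0.105],"turn":[-0.001,-0.001,-0.006]},
{"travel":[-0.025,0.105,0.105],"turn":[-0.001,-0.001,-0.006]},
{"travel":[-0.025,0.105,0.105],"turn":[-0.001,-0.001,-0.006]},
{"travel":[-0.026,0.105,0.105],"turn":[-0.001,-0.001,-0.006]},
{"travel":[-0.026,0.104,0.105],"turn":[-0.001,-0.001,-0.006]},
end [ 0.566 -0.132  0.13 ] [3.14159265 0.         1.60744824]
```

Emit:
move_arm(deltas=[{"travel": [-0.024, 0.11, 0.08], "turn": [-0.002, 0, -0.006]}, {"travel": [-0.024, 0.11, 0.09], "turn": [-0.002, 0, -0.006]}, {"travel": [-0.024, 0.11, 0.1], "turn": [-0.002, 0, -0.006]}, {"travel": [-0.025, 0.11, 0.1], "turn": [-0.002, 0, -0.006]}, {"travel": [-0.025, 0.11, 0.1], "turn": [-0.002, 0, -0.006]}, {"travel": [-0.025, 0.11, 0.1], "turn": [-0.002, 0, -0.006]}, {"travel": [-0.025, 0.1, 0.1], "turn": [-0.002, 0, -0.006]}, {"travel": [-0.02, 0.08, 0.08], "turn": [0, 0, -0.006]}, {"travel": [0, 0, 0], "turn": [0, 0, 0]}, {"travel": [0, 0, 0], "turn": [0, 0, 0]}])

```text
time_s: 11.97
ee_pos: [0.5714, -0.1366, 0.1404]
tcp_rot: [3.131, 0.005, 1.625]
contact_force: [-1.0, 1.1, 0.1]
finger_gap: 0.0881
```

```bash
python3 - <<'E'
from h import *
p,R=st()
T=Ro.from_euler('xyz',[np.pi,0,np.radians(92.1)])
p,R=plan(p,R,[.566,-.132,.044],T,8)
E
```

```text
t 11.9667 p [ 0.5714 -0.1366  0.1404] rpy [3.1306 0.0049 1.6247] q [-4.360e-01  5.460e-01  1.376e+00  1.000e-03  1.207e+00 -4.910e-01] F [-1.   1.1  0.1] gap 0.0881
{"travel":[0.004,-0.005,0.080],"turn":[0.002,0.001,0.003]},
{"travel":[0.004,-0.005,0.080],"turn":[0.002,0.001,0.003]},
{"travel":[0.004,-0.005,0.080],"turn":[0.002,0.001,0.003]},
{"travel":[0.004,-0.005,0.080],"turn":[0.002,0.001,0.003]},
{"travel":[0.004,-0.005,0.080],"turn":[0.002,0.001,0.003]},
{"travel":[0.004,-0.005,0.080],"turn":[0.002,0.001,0.003]},
{"travel":[0.004,-0.005,0.080],"turn":[0.002,0.001,0.003]},
{"travel":[0.004,-0.004,0.080],"turn":[0.002,0.001,0.003]},
end [ 0.566 -0.132  0.044] [3.14159265 0.         1.60744824]
```

Emit:
move_arm(deltas=[{"travel": [0.006, -0.009, 0.06], "turn": [0.002, 0.001, 0.003]}, {"travel": [0.006, -0.009, 0.08], "turn": [0.002, 0.001, 0.003]}, {"travel": [0.006, -0.009, 0.08], "turn": [0.002, 0.001, 0.003]}, {"travel": [0.006, -0.009, 0.08], "turn": [0.002, 0.001, 0.003]}, {"travel": [0.006, 0, 0.08], "turn": [0.002, 0.001, 0.003]}, {"travel": [0, 0, 0.08], "turn": [0.002, 0.001, 0.003]}, {"travel": [0, 0, 0.06], "turn": [0.002, 0.001, 0.003]}, {"travel": [0, 0, 0.04], "turn": [0.002, 0.001, 0.003]}, {"travel": [0, 0, 0.02], "turn": [0, 0, 0]}, {"travel": [0, 0, 0], "turn": [0, 0, 0]}])

```text
time_s: 12.8
ee_pos: [0.5617, -0.1331, 0.0551]
tcp_rot: [3.136, 0.004, 1.606]
contact_force: [-0.1, -0.4, -0.2]
finger_gap: 0.0882
```

```bash
python3 - <<'E'
from h import *
p,R=st()
T=Ro.from_euler('xyz',[np.pi,0,np.radians(92.1)])
plan(p,R,[.566,-.132,.044],T,3)
n='scene';b=(120,230,150,270)
snap(n,n+'3'); a=cv2.imread(f'pics/{n}3.png')[b[0]:b[1],b[2]:b[3]]
cv2.imwrite(f'pics/z_{n}3.png',cv2.resize(a,None,fx=5,fy=5,interpolation=cv2.INTER_CUBIC))
E
```

```text
t 12.8 p [ 0.5617 -0.1331  0.0551] rpy [3.1357 0.0035 1.606 ] q [-4.370e-01  6.420e-01  1.491e+00 -1.000e-03  1.002e+00 -4.720e-01] F [-0.1 -0.4 -0.2] gap 0.0882
{"travel":[0.002,0.009,0.025],"turn":[0.003,0.001,-0.001]},
{"travel":[0.002,0.010,0.025],"turn":[0.003,0.001,-0.001]},
{"travel":[0.002,0.010,0.025],"turn":[0.003,0.001,-0.001]},
end [ 0.566 -0.132  0.044] [3.14159265 0.         1.60744824]
```

View pics/z_scene3.png

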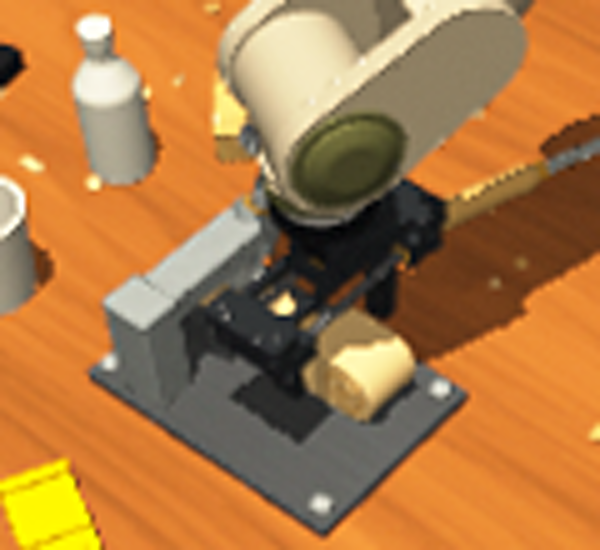

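Emit:
move_arm(deltas=[{"travel": [0.008, 0.01, 0.02], "turn": [0.003, 0.001, 0]}, {"travel": [0.008, 0.01, 0.025], "turn": [0.003, 0.001, 0]}, {"travel": [0.004, 0.01, 0.02], "turn": [0.002, 0, 0]}, {"travel": [0, 0, 0.01], "turn": [0, 0, 0]}, {"travel": [0, 0, 0], "turn": [0, 0, 0]}, {"travel": [0, 0, 0], "turn": [0, 0, 0]}, {"travel": [0, 0, 0], "turn": [0, 0, 0]}, {"travel": [0, 0, 0], "turn": [0, 0, 0]}, {"travel": [0, 0, 0], "turn": [0, 0, 0]}, {"travel": [0, 0, 0], "turn": [0, 0, 0]}])

```text
time_s: 13.68
ee_pos: [0.5678, -0.1299, 0.045]
tcp_rot: [3.139, 0.004, 1.607]
contact_force: [-0.1, 0.1, 0.5]
finger_gap: 0.0882
```

```bash
python3 - <<'E'
from h import *
st()
E
```

```text
t 13.6833 p [ 0.5678 -0.1299  0.045 ] rpy [3.1387 0.0037 1.6066] q [-0.427  0.664  1.481 -0.002  0.992 -0.462] F [-0.1  0.1  0.5] gap 0.0882
```

Good. I'll close the jaws.

Emit:
move_arm(deltas=[{"travel": [0, 0, 0], "turn": [0, 0, 0]}, {"travel": [0, 0, 0], "turn": [0, 0, 0]}, {"travel": [0, 0, 0], "turn": [0, 0, 0]}, {"travel": [0, 0, 0], "turn": [0, 0, 0]}, {"travel": [0, 0, 0], "turn": [0, 0, 0]}, {"travel": [0, 0, 0], "turn": [0, 0, 0]}, {"travel": [0, 0, 0], "turn": [0, 0, 0]}, {"travel": [0, 0, 0], "turn": [0, 0, 0]}, {"travel": [0, 0, 0], "turn": [0, 0, 0]}, {"travel": [0, 0, 0], "turn": [0, 0, 0]}], claw=0, squeeze=40)

```text
time_s: 14.52
ee_pos: [0.5673, -0.1299, 0.0452]
tcp_rot: [3.14, 0.004, 1.607]
contact_force: [-1.1, 0.6, 0.7]
finger_gap: 0.0495
```

```bash
python3 - <<'E'
from h import *
st()
E
```

```text
t 14.5167 p [ 0.5673 -0.1299  0.0452] rpy [3.1397 0.0037 1.6068] q [-0.427  0.663  1.481 -0.003  0.993 -0.462] F [-1.1  0.6  0.7] gap 0.0495
```

Emit:
move_arm(deltas=[{"travel": [0, 0, -0.01], "turn": [0, 0, 0]}, {"travel": [0, 0, -0.01], "turn": [0, 0, 0]}, {"travel": [0.03, 0, -0.003], "turn": [0, 0, 0]}, {"travel": [0.05, 0, 0], "turn": [0, 0, 0]}, {"travel": [0.07, 0, 0], "turn": [0, 0, 0]}, {"travel": [0.08, 0, 0], "turn": [0, 0, 0]}, {"travel": [0.08, 0, 0], "turn": [0, 0, 0]}, {"travel": [0.08, 0, 0], "turn": [0, 0, 0]}, {"travel": [0.08, 0, 0], "turn": [0, 0, 0]}, {"travel": [0.08, 0, 0], "turn": [0, 0, 0]}])

```text
time_s: 15.35
ee_pos: [0.5628, -0.0392, 0.0469]
tcp_rot: [-3.14, 0.001, 1.605]
contact_force: [-0.0, 0.5, -3.9]
finger_gap: 0.0496
```

```bash
python3 - <<'E'
from h import *
st()
E
```

```text
t 15.35 p [ 0.5628 -0.0392  0.0469] rpy [-3.1401e+00  1.3000e-03  1.6053e+00] q [-0.279  0.64   1.531 -0.002  0.972 -0.312] F [-0.   0.5 -3.9] gap 0.0496
```

Emit:
move_arm(deltas=[{"travel": [0.08, 0, -0.02], "turn": [0, 0, 0]}, {"travel": [0.08, 0, -0.05], "turn": [0, 0, 0]}, {"travel": [0.08, 0, -0.08], "turn": [0, 0, 0]}, {"travel": [0.08, 0, -0.1], "turn": [0, 0, 0]}, {"travel": [0.08, 0, -0.1], "turn": [0, 0, 0]}, {"travel": [0.07, 0, -0.1], "turn": [0, 0, 0]}, {"travel": [0.05, 0, -0.1], "turn": [0, 0, 0]}, {"travel": [0.03, 0, -0.08], "turn": [0, 0, 0]}, {"travel": [0.02, 0, -0.04], "turn": [0, 0, 0]}, {"travel": [0, 0, 0], "turn": [0, 0, 0]}])

```text
time_s: 16.18
ee_pos: [0.5577, 0.0621, 0.1567]
tcp_rot: [-3.141, 0.0, 1.611]
contact_force: [0.2, -0.6, -4.0]
finger_gap: 0.0497
```

```bash
python3 - <<'E'
from h import *
p,R=st()
T=Ro.from_euler('xyz',[np.pi,0,2.998])
p,R=plan(p,R,[.4664,.3168,.15],T,18)
snap('scene','scene4');snap('top','top4')
E
```

```text
t 16.1833 p [0.5577 0.0621 0.1567] rpy [-3.1414e+00  1.0000e-04  1.6111e+00] q [-0.1    0.492  1.425 -0.     1.225 -0.14 ] F [ 0.2 -0.6 -4. ] gap 0.0497
{"travel":[0.096,-0.030,0.002],"turn":[-0.000,-0.000,-0.098]},
{"travel":[0.098,-0.023,0.002],"turn":[-0.000,-0.000,-0.098]},
{"travel":[0.099,-0.015,0.002],"turn":[-0.000,-0.000,-0.098]},
{"travel":[0.100,-0.007,0.002],"turn":[-0.000,-0.000,-0.098]},
{"travel":[0.100,0.000,0.002],"turn":[-0.000,-0.000,-0.098]},
{"travel":[0.100,0.008,0.002],"turn":[-0.000,-0.000,-0.098]},
{"travel":[0.099,0.016,0.002],"turn":[-0.000,-0.000,-0.098]},
{"travel":[0.097,0.023,0.002],"turn":[-0.000,-0.000,-0.098]},
{"travel":[0.095,0.031,0.002],"turn":[-0.000,-0.000,-0.098]},
{"travel":[0.093,0.038,0.002],"turn":[-0.000,-0.000,-0.098]},
{"travel":[0.090,0.045,0.002],"turn":[-0.000,-0.000,-0.098]},
{"travel":[0.086,0.052,0.002],"turn":[-0.000,-0.000,-0.098]},
{"travel":[0.082,0.058,0.002],"turn":[-0.000,-0.000,-0.098]},
{"travel":[0.077,0.064,0.002],"turn":[-0.000,-0.000,-0.098]},
{"travel":[0.072,0.070,0.002],"turn":[-0.000,-0.000,-0.098]},
{"travel":[0.066,0.075,0.002],"turn":[-0.000,-0.000,-0.098]},
{"travel":[0.060,0.080,0.002],"turn":[-0.000,-0.000,-0.098]},
{"travel":[0.054,0.085,0.002],"turn":[-0.000,-0.000,-0.098]},
end [0.4664 0.3168 0.15  ] [3.14159265 0.         2.998     ]
```

View pics/scene4.png

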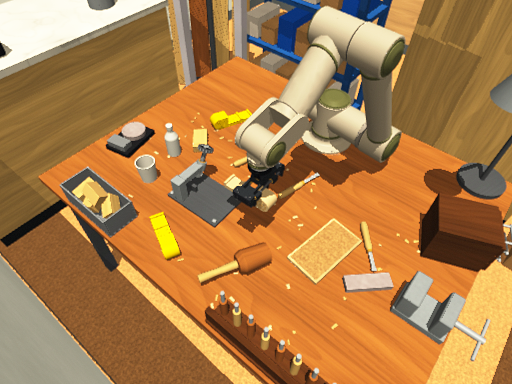

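The blank is held and clear of the press, at scene (265, 190), and looks level. Next I'll carry it to the board.

Emit:
move_arm(deltas=[{"travel": [0.06, -0.02, 0], "turn": [0, 0, -0.06]}, {"travel": [0.095, -0.025, 0], "turn": [0, 0, -0.098]}, {"travel": [0.1, -0.015, 0], "turn": [0, 0, -0.098]}, {"travel": [0.1, -0.01, 0], "turn": [0, 0, -0.098]}, {"travel": [0.1, 0, 0], "turn": [0, 0, -0.098]}, {"travel": [0.1, 0.01, 0], "turn": [0, 0, -0.098]}, {"travel": [0.1, 0.015, 0], "turn": [0, 0, -0.098]}, {"travel": [0.1, 0.02, 0], "turn": [0, 0, -0.098]}, {"travel": [0.095, 0.03, 0], "turn": [0, 0, -0.098]}, {"travel": [0.095, 0.035, 0], "turn": [0, 0, -0.098]}])

```text
time_s: 17.12
ee_pos: [0.5052, 0.1971, 0.1451]
tcp_rot: [-3.125, -0.013, 2.372]
contact_force: [0.4, 0.0, -4.5]
finger_gap: 0.0499
```

```bash
python3 - <<'E'
from h import *
p,R=st()
T=Ro.from_euler('xyz',[np.pi,0,2.998])
p,R=plan(p,R,[.4664,.3168,.13],T,9)
E
```

```text
t 17.1167 p [0.5052 0.1971 0.1451] rpy [-3.1252 -0.0128  2.3716] q [ 0.153  0.483  1.481  0.     1.198 -0.648] F [ 0.4  0.  -4.5] gap 0.0499
{"travel":[0.082,0.044,0.012],"turn":[-0.002,-0.002,-0.089]},
{"travel":[0.079,0.049,0.011],"turn":[-0.002,-0.002,-0.089]},
{"travel":[0.075,0.055,0.011],"turn":[-0.002,-0.002,-0.089]},
{"travel":[0.071,0.060,0.011],"turn":[-0.002,-0.002,-0.089]},
{"travel":[0.067,0.065,0.011],"turn":[-0.002,-0.002,-0.089]},
{"travel":[0.062,0.069,0.011],"turn":[-0.002,-0.002,-0.089]},
{"travel":[0.058,0.073,0.011],"turn":[-0.002,-0.002,-0.089]},
{"travel":[0.052,0.077,0.011],"turn":[-0.002,-0.002,-0.089]},
{"travel":[0.047,0.081,0.011],"turn":[-0.002,-0.002,-0.089]},
end [0.4664 0.3168 0.13  ] [-3.14159265  0.          2.998     ]
```

Emit:
move_arm(deltas=[{"travel": [0.08, 0.045, 0], "turn": [-0.004, -0.002, -0.089]}, {"travel": [0.08, 0.05, 0], "turn": [-0.004, -0.002, -0.089]}, {"travel": [0.075, 0.055, 0], "turn": [-0.004, -0.002, -0.089]}, {"travel": [0.07, 0.06, 0], "turn": [-0.004, -0.002, -0.089]}, {"travel": [0.065, 0.065, 0], "turn": [-0.004, -0.002, -0.089]}, {"travel": [0.06, 0.07, 0], "turn": [-0.004, -0.002, -0.089]}, {"travel": [0.06, 0.07, 0], "turn": [0, 0, -0.089]}, {"travel": [0.05, 0.06, 0], "turn": [0, 0, -0.08]}, {"travel": [0.02, 0.03, 0], "turn": [0, 0, -0.05]}, {"travel": [0, 0, 0], "turn": [0, 0, 0]}])

```text
time_s: 17.95
ee_pos: [0.4623, 0.3074, 0.1348]
tcp_rot: [-3.14, -0.022, 2.992]
contact_force: [-0.1, 0.6, -4.5]
finger_gap: 0.0498
```

```bash
python3 - <<'E'
from h import *
p,R=st()
T=Ro.from_euler('xyz',[np.pi,0,2.998])
p,R=plan(p,R,[.4664,.3168,.08],T,8)
snap('scene','scene5');snap('top','top5')
E
```

```text
t 17.95 p [0.4623 0.3074 0.1348] rpy [-3.1402 -0.0221  2.9925] q [ 0.369  0.514  1.459  0.01   1.189 -1.056] F [-0.1  0.6 -4.5] gap 0.0498
{"travel":[-0.003,0.008,0.046],"turn":[-0.000,-0.004,-0.001]},
{"travel":[-0.003,0.008,0.046],"turn":[-0.000,-0.004,-0.001]},
{"travel":[-0.003,0.008,0.046],"turn":[-0.000,-0.004,-0.001]},
{"travel":[-0.003,0.008,0.046],"turn":[-0.000,-0.004,-0.001]},
{"travel":[-0.003,0.008,0.046],"turn":[-0.000,-0.004,-0.001]},
{"travel":[-0.003,0.008,0.046],"turn":[-0.000,-0.004,-0.001]},
{"travel":[-0.003,0.008,0.046],"turn":[-0.000,-0.004,-0.001]},
{"travel":[-0.002,0.008,0.046],"turn":[-0.000,-0.004,-0.001]},
end [0.4664 0.3168 0.08  ] [-3.14159265  0.          2.998     ]
```

View pics/scene5.png

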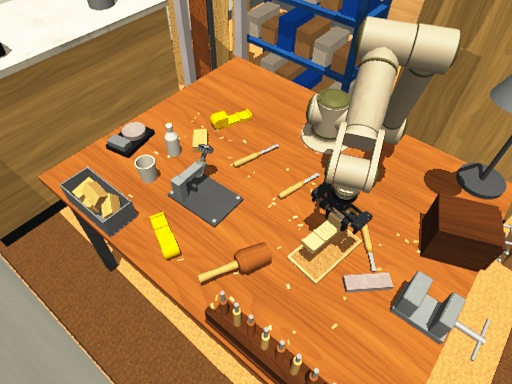

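View pics/top5.png

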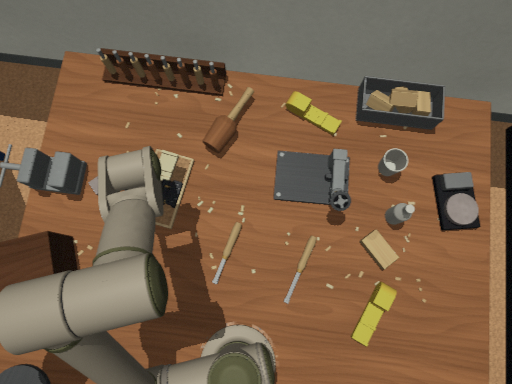

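The blank is over the board at scene (320, 235) and in line with it. The gouge handle lies beside it at scene (366, 235), so I'll check levelness and the gouge clearance.

```bash
python3 - <<'E'
from h import *
p,R=st()
C=cloud('scene',np.load('pics/scene5.npy'))
a=np.radians(171.8); yd=np.array([np.cos(a),np.sin(a)]); xd=np.array([yd[1],-yd[0]])
L=C[...,:2]-p[:2]; ly=L@yd; lx=L@xd
for lo,hi in((-.12,-.09),(-.09,-.06),(-.06,-.03),(-.03,0),(0,.06)):
    m=(ly>lo)&(ly<hi)&(abs(lx)<.02)&(C[...,2]>.06)&(C[...,2]<.2); print(lo,m.sum(),np.median(C[m][:,2]) if m.any() else None, np.percentile(lx[m],[2,98]) if m.any() else None)
m=(abs(lx)<.024)&(C[...,2]>.09)&(C[...,2]<.15)&(ly<-.02); print('tongue end',np.percentile(ly[m],[0.5,1,2]))
C=cloud('top',np.load('pics/top0.npy')); m=(C[...,2]>.008)&(C[...,2]<.05); m2=m&(C[...,0]>.34)&(C[...,0]<.6)&(C[...,1]>.37)&(C[...,1]<.5)
P=C[m2]; 
for x in np.arange(.34,.6,.03):
    k=(abs(P[:,0]-x)<.015); 
    if k.any(): print(x,P[k][:,1].min(),P[k][:,1].max(),P[k][:,2].max())
E
```

```text
t 18.05 p [0.4627 0.3066 0.1349] rpy [-3.1399 -0.0218  2.9889] q [ 0.368  0.514  1.459  0.01   1.189 -1.054] F [-0.4  0.3 -3.7] gap 0.0498
-0.12 111 0.116610911287234 [-0.01930833  0.01920856]
-0.09 100 0.11866228454990943 [-0.01871582  0.01883457]
-0.06 100 0.11793755261783875 [-0.01907939  0.01857495]
-0.03 197 0.14030373186154368 [-0.01895288  0.01921952]
0 38 0.15579287051621715 [-0.01661874  0.01848665]
tongue end [-0.43822034 -0.43756348 -0.43624684]
0.34 0.3702385010064904 0.3964797440995735 0.03001727989250069
0.37 0.37210512256226463 0.4228354891049202 0.029812400282784146
0.39999999999999997 0.370159912182537 0.44112503411613707 0.030587071099494156
0.42999999999999994 0.37027774816889536 0.46429560766614797 0.025395156764839156
0.4599999999999999 0.37031381867494617 0.499376862766515 0.02652268221345975
0.4899999999999999 0.37054198328804794 0.49998586815200674 0.034807671211386684
0.5199999999999998 0.37060782367035155 0.49984381957115237 0.03168520648247282
0.5499999999999998 0.37049506162572116 0.4969018706520139 0.032212843590688565
0.5799999999999998 0.4261028580545175 0.4702402861608481 0.02943519081059027
```

Emit:
move_arm(deltas=[{"travel": [-0.004, 0.012, 0.03], "turn": [0, -0.005, 0]}, {"travel": [-0.004, 0.012, 0.045], "turn": [0, -0.005, 0]}, {"travel": [-0.004, 0.012, 0.05], "turn": [0, -0.005, 0]}, {"travel": [-0.004, 0.01, 0.05], "turn": [0, -0.005, 0]}, {"travel": [-0.004, 0.01, 0.05], "turn": [0, -0.005, 0]}, {"travel": [0, 0.005, 0.05], "turn": [0, -0.005, 0]}, {"travel": [0, 0, 0.05], "turn": [0, 0, 0]}, {"travel": [0, 0, 0.04], "turn": [0, 0, 0]}, {"travel": [0, 0, 0.02], "turn": [0, 0, 0]}, {"travel": [0, 0, 0], "turn": [0, 0, 0]}])

```text
time_s: 18.88
ee_pos: [0.4677, 0.3134, 0.0686]
tcp_rot: [-3.138, 0.001, 2.981]
contact_force: [-0.4, 0.1, -2.8]
finger_gap: 0.0497
```

```bash
python3 - <<'E'
from h import *
p,R=st()
T=Ro.from_euler('xyz',[np.pi,0,2.998])
p,R=plan(p,R,[.4664,.3168,.052],T,8)
E
```

```text
t 18.8833 p [0.4677 0.3134 0.0686] rpy [-3.1375e+00  1.4000e-03  2.9814e+00] q [ 0.382  0.607  1.516 -0.005  1.02  -1.026] F [-0.4  0.1 -2.8] gap 0.0497
{"travel":[0.002,0.003,0.014],"turn":[-0.001,0.000,-0.003]},
{"travel":[0.002,0.003,0.014],"turn":[-0.001,0.000,-0.003]},
{"travel":[0.002,0.003,0.014],"turn":[-0.001,0.000,-0.003]},
{"travel":[0.002,0.003,0.014],"turn":[-0.001,0.000,-0.003]},
{"travel":[0.002,0.003,0.014],"turn":[-0.001,0.000,-0.003]},
{"travel":[0.002,0.003,0.014],"turn":[-0.001,0.000,-0.003]},
{"travel":[0.002,0.003,0.014],"turn":[-0.001,0.000,-0.003]},
{"travel":[0.002,0.003,0.014],"turn":[-0.001,0.000,-0.003]},
end [0.4664 0.3168 0.052 ] [-3.14159265  0.          2.998     ]
```

Emit:
move_arm(deltas=[{"travel": [0, 0.006, 0.015], "turn": [0, 0, -0.004]}, {"travel": [0, 0.006, 0.015], "turn": [0, 0, -0.004]}, {"travel": [0, 0.006, 0.015], "turn": [0, 0, -0.004]}, {"travel": [0, 0, 0.015], "turn": [0, 0, -0.004]}, {"travel": [0, 0, 0.015], "turn": [0, 0, 0]}, {"travel": [0, 0, 0.012], "turn": [0, 0, 0]}, {"travel": [0, 0, 0.01], "turn": [0, 0, 0]}, {"travel": [0, 0, 0.008], "turn": [0, 0, 0]}, {"travel": [0, 0, 0.005], "turn": [0, 0, 0]}, {"travel": [0, 0, 0], "turn": [0, 0, 0]}])

```text
time_s: 19.72
ee_pos: [0.469, 0.3165, 0.0515]
tcp_rot: [-3.139, 0.004, 2.995]
contact_force: [-0.8, 1.1, -4.4]
finger_gap: 0.05
```

```bash
python3 - <<'E'
from h import *
p,R=st()
E
```

```text
t 19.7167 p [0.469  0.3165 0.0515] rpy [-3.1389  0.0036  2.9953] q [ 0.386  0.634  1.524 -0.005  0.982 -1.036] F [-0.8  1.1 -4.4] gap 0.05
```

Emit:
move_arm(deltas=[{"travel": [0, 0, 0.004], "turn": [0, 0, 0]}, {"travel": [0, 0, 0.004], "turn": [0, 0, 0]}, {"travel": [0, 0, 0.005], "turn": [0, 0, 0]}, {"travel": [0, 0, 0.005], "turn": [0, 0, 0]}, {"travel": [0, 0, 0.005], "turn": [0, 0, 0]}, {"travel": [0, 0, 0.005], "turn": [0, 0, 0]}, {"travel": [0, 0, 0.004], "turn": [0, 0, 0]}, {"travel": [0, 0, 0], "turn": [0, 0, 0]}, {"travel": [0, 0, 0], "turn": [0, 0, 0]}, {"travel": [0, 0, 0], "turn": [0, 0, 0]}])

```text
time_s: 20.55
ee_pos: [0.4692, 0.3165, 0.0492]
tcp_rot: [-3.14, 0.006, 2.995]
contact_force: [-1.8, -0.7, 0.8]
finger_gap: 0.0498
```

```bash
python3 - <<'E'
from h import *
p,R=st()
E
```

```text
t 20.55 p [0.4692 0.3165 0.0492] rpy [-3.1401  0.006   2.9953] q [ 0.386  0.637  1.527 -0.005  0.973 -1.035] F [-1.8 -0.7  0.8] gap 0.0498
```

Force went from -4.4 to +0.8 N at the predicted height, so the blank is resting on the board. I'll release it.

Emit:
move_arm(deltas=[{"travel": [0, 0, 0], "turn": [0, 0, 0]}, {"travel": [0, 0, 0], "turn": [0, 0, 0]}, {"travel": [0, 0, 0], "turn": [0, 0, 0]}, {"travel": [0, 0, 0], "turn": [0, 0, 0]}, {"travel": [0, 0, 0], "turn": [0, 0, 0]}, {"travel": [0, 0, 0], "turn": [0, 0, 0]}, {"travel": [0, 0, 0], "turn": [0, 0, 0]}, {"travel": [0, 0, -0.02], "turn": [0, 0, 0]}, {"travel": [0, 0, -0.05], "turn": [0, 0, 0]}, {"travel": [0, 0, -0.08], "turn": [0, 0, 0]}], claw=1)

```text
time_s: 21.38
ee_pos: [0.4696, 0.3167, 0.0716]
tcp_rot: [-3.14, 0.006, 2.995]
contact_force: [0.4, 0.9, -0.8]
finger_gap: 0.0881
```

Emit:
move_arm(deltas=[{"travel": [0, 0, -0.1], "turn": [0, 0, 0]}, {"travel": [0, 0, -0.13], "turn": [0, 0, 0]}, {"travel": [0, 0, -0.15], "turn": [0, 0, 0]}, {"travel": [0.1, 0, -0.15], "turn": [0, 0, 0]}, {"travel": [0.15, 0, -0.15], "turn": [0, 0, 0]}, {"travel": [0.15, 0, -0.1], "turn": [0, 0, 0]}, {"travel": [0.15, 0, -0.05], "turn": [0, 0, 0]}, {"travel": [0.1, 0, 0], "turn": [0, 0, 0]}, {"travel": [0, 0, 0], "turn": [0, 0, 0]}, {"travel": [0, 0, 0], "turn": [0, 0, 0]}])

```text
time_s: 22.22
ee_pos: [0.3692, 0.3314, 0.2089]
tcp_rot: [3.138, 0.013, 2.994]
contact_force: [0.5, 0.5, -0.0]
finger_gap: 0.088
```

```bash
python3 - <<'E'
from h import *
p,R=st()
snap('scene','scene6');snap('top','top6')
a=cv2.imread('pics/scene6.png')[190:300,260:400]
cv2.imwrite('pics/z6.png',cv2.resize(a,None,fx=5,fy=5,interpolation=cv2.INTER_CUBIC))
a=np.radians(171.8); yd=np.array([np.cos(a),np.sin(a)]); xd=np.array([yd[1],-yd[0]]); O=np.array([.503,.3115])
for n in('scene','top'):
  C=cloud(n,np.load(f'pics/{n}6.npy')); L=C[...,:2]-O; ly=L@yd; lx=L@xd
  m=(C[...,2]>.026)&(C[...,2]<.09)&(abs(lx)<.06)&(abs(ly)<.12); print(n,m.sum(),'len',np.percentile(ly[m],[1,99]),'wid',np.percentile(lx[m],[2,98]))
  m1=m&(C[...,2]>.06); print('block',np.percentile(ly[m1],[2,98]) if m1.any() else '',np.percentile(C[m1][:,2],[50,95]) if m1.any() else '')
  m1=m&(C[...,2]<.042); r=cv2.minAreaRect((C[m][:,:2]*1000).astype(np.float32)); print(r, 'tongue z',np.median(C[m1][:,2]))
ex=0
C=cloud('scene',np.load('pics/scene6.npy')); q=C-(WM+.007*AX); a=q@AX; rad=np.linalg.norm(q-a[...,None]*AX,axis=-1); m=(rad<.033)&(a>-.012)&(a<.05); print('wheel',np.median(a[m])+.0017)
E
```

```text
t 22.2167 p [0.3692 0.3314 0.2089] rpy [3.1377 0.0133 2.994 ] q [ 0.495  0.327  1.533 -0.005  1.269 -0.927] F [ 0.5  0.5 -0. ] gap 0.088
scene 872 len [-0.10126193  0.08017331] wid [-0.02271193  0.02843813]
block [0.01890936 0.07909534] [0.0696831  0.07311762]
((510.7269287109375, 311.87701416015625), (52.579383850097656, 191.2306365966797), 79.8222885131836) tongue z 0.03406571648764794
top 979 len [-0.09796349  0.08187073] wid [-0.02644212  0.02384354]
block [0.02177582 0.0802736 ] [0.07016516 0.07441225]
((507.64581298828125, 307.23175048828125), (58.293636322021484, 190.38311767578125), 80.15966033935547) tongue z 0.03456540745573907
wheel 0.019188436146844134
```

View pics/z6.png

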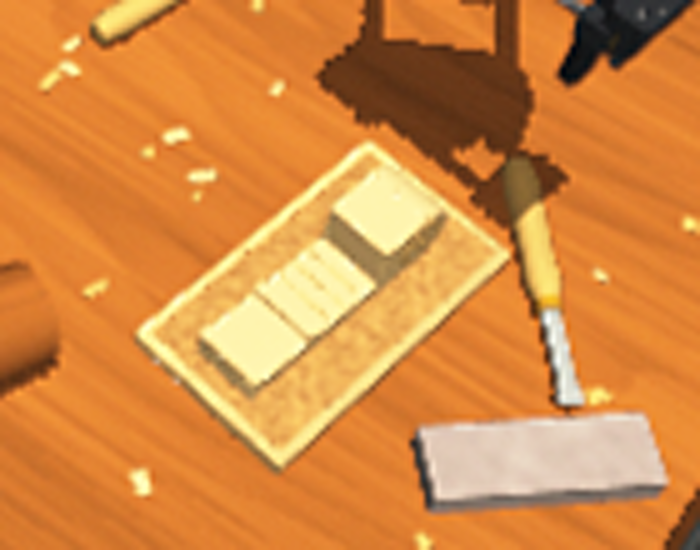

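View pics/top6.png

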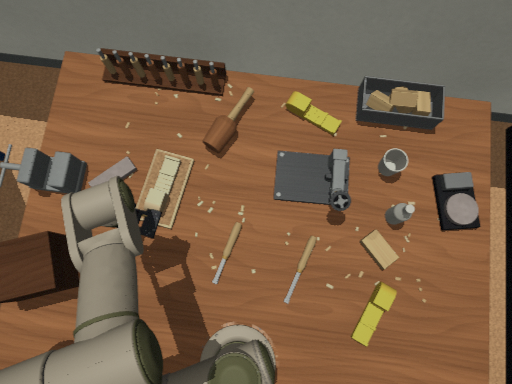

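The blank lies flat on the board, about 5–9 mm off centre along it. The wheel is still about 3.3 rad open and the bystanders look unchanged, so I'm handing in.

```bash
python3 -c "
from h import *
print(manip.finish_job())"
```

```text
the job is handed in; nothing more can be done
None
```

The press is open and the blank is on the cork-topped board. I handed the job in at about 22 s; no verdict is reported.

- **Wheel:** I turned it about 3.5 rad counter-clockwise by the wrist, with the hand following the screw. The last scene view puts the wheel 19.2 mm up its axis, which is about 3.35 rad at 5.73 mm per rad. That is a little less than the wrist turned, but clear of the 2.9 rad needed.
- **Moving the blank:** I gripped the block at its sides, drew it out sideways 1–2 mm off the plate, then lifted and carried it level. I lowered it until the force reading showed the board carrying it, then let go.
- **Placement:** The last two views put its centre about 5–9 mm from the board's centre along the length and within 5 mm across. Its length is within about 2° of the board's, and the scroll is standing up. The two cameras disagree by about 3–5 mm, well inside the limits. Its top measures 70–74 mm high, where 71 mm is expected.
- **Clearance:** The gripper is open and well clear, with contact force near zero. By eye, none of the other things on the bench has moved; I did not measure them.

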